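# Load the shake-test carrier and lock its lid with the long socket key

## Robot

A 6-joint arm with a two-finger parallel gripper is mounted at the origin on a cart in front of the work surface, level with it; the furniture and walls round the work are solid. World frame = base frame: x ahead of the robot, y to its left, z up, the work surface at z = 0. Lengths are in m, angles in rad, forces in N, time in s.
With the tool pointing down it reaches from about 0.375 to 0.975 m from the base axis. Payload 3.8 kg.
Tool frame: the origin (TCP) lies at the very end of the fingers, on their centre line; the grasp point (between the pads) lies 19 mm behind it; z points along the fingers, y is the line along which they close (so a half turn about z gives the same grasp; the last joint's range is limited). The gripper opens to 85 mm and grips with 20 to 120 N. Pads are 22 mm wide; open, the fingers measure 114 mm over their backs; the gripper's body (76 mm by 85 mm) begins 54 mm behind the grasp point. The pads swing forward as they close: fully open they stand 13 mm farther back than shut.
Start: joints at [1.2, 0.264, 1.604, -0, 1.274, -0.037], TCP at [0.221, 0.638, 0.231] pointing down, gripper open.
Joint ranges: [-2.63, 2.63], [-0.94, 2.18], [0.31, 2.57], [-1.31, 4.45], [0, 2.66], [-2.55, 2.55]. Speed limits (rad/s): [2.57, 2.57, 3.14, 3.14, 3.14, 3.14].

## Interface

Orientations are given as a unit quaternion [x, y, z, w].
In Python, from plant import ctrl, cams gives the robot as it stands.
- The arm moves only by the tool move_arm, never from a script. Its argument "plan" is a list of rows, each a list of 7 numbers: the shift along the world's x, y, z in mm, then the turn, a rotation vector about the world's x, y, z in rad, then the opening, from -1 (shut) to 1 (fully open), so that 0 is half open. A call has exactly 8 rows; each row is the pose to reach, as a shift and turn from the pose commanded when the call began; what a row does not reach only later rows make up. A row lasts 1/12 s, in which the tool goes at most 41.7 mm and 7.16 degrees, less where a joint would pass 70% of its speed; a pose out of reach is approached as far as the arm can. A call with a gripper value outside its range is refused whole. The fingers move at their own pace and stop on an object; "squeeze" is the grip in N (left out, the last holds). Time passes only in rows, so rows that repeat a pose let the fingers close, or fill a call up. It gives the time, the measured TCP pose, the force, the opening and the grip force at its end, in the units of the state.
- ctrl.sense(): the state, without advancing time (a new reading comes with each control period).
- cams.read_camera(name): name is "side" or "top" or "wrist"; returns a dict with "pixels" (384x512x3 uint8, blue, green, red), "z_map" (384x512 float32, m along the optical axis (not along the pixel's ray), 0 where there is no reading), "camera_matrix" (3x3 intrinsics, pixels), "k1" (the pictures are not rectified: a ray, as slopes to the right and down, at radius r is drawn at 1 + k1 r^2 times it, then the intrinsics apply), "R" (3x3) and "t" (3): a world point X has camera coordinates R X + t; the wrist camera has in their place "mount" (4x4, takes a point from camera to tool coordinates, whose origin is the TCP and whose axes are the flange's). Camera axes: x right, y down, z forward; pixel columns grow to the right and rows downward; lengths in m; the calibration is good to about 2 mm. A picture is of the moment at which its call begins: read the wrist's pose just before it.
- ctrl.job_done(): hands the job in; it is judged then, once.
Trained networks look in the newest picture that a camera, given by its name, has taken for a name from the list of things; names that differ only in an ending like _2 or _b are one class to them, and where a whole thing is asked for, a point or a joint stands for the part that bears it (a point fixed in the world has none). Each returns a list of dicts, best first, with "conf" (0 to 1); they miss things now and then, are a little off and sometimes report something else, mostly with a low value. They report only what shows in the picture. A call takes as long as a camera call. They do not tell look-alikes from the thing itself.
- cams.recognise(camera, label): "centre" ([column, row] in pixels, amid what is visible of it).
The state is a dict: "t": time; "qpos": joint angles; "dq": joint speeds; "joint_efforts": joint torques, N m; "eef_pos": TCP position; "tool_rot": TCP orientation; "ft_force": force on the tool from outside, world axes, zero at the start; "torque": the same for the moment, N m; "gripper_width": finger opening in m; "grip_force": force on a finger pad.
Only numpy, scipy, OpenCV 4.12 (cv2) and the standard library are available. Lean on these libraries where they do the work, as an engineer would, in place of code of your own. Each camera call takes 0.05 s, during which the arm holds its last target. There are 200 camera calls.

## Task

Load every sample atomiser standing on the bench upright into a pocket of the shake-test carrier, then lower the lid level over the two guide pillars until it is fully home. With the long socket key from its holder, turn both lock studs at the bottom of the lid's deep sleeves a quarter turn clockwise to their stops, and stand the key back in its holder. Turn the studs only with the key, not with the fingers, and leave the other things on the bench where they are.

Things in the scene. Friction and masses are not known exactly. Their poses are not given: they have to be found in the camera images.
- bottle_1: sample atomiser: rectangular clear glass bottle with amber filling, 24 mm (its x) by 32 mm (its y), glass 50 mm high, with a neck and black cap (up to 16 mm across) to 70 mm; 75 g. Origin: centre of its underside, z up. Identical to the others; some may be absent
- bottle_2: sample atomiser: rectangular clear glass bottle with amber filling, 24 mm (its x) by 32 mm (its y), glass 50 mm high, with a neck and black cap (up to 16 mm across) to 70 mm; 75 g. Origin: centre of its underside, z up. Identical to the others; some may be absent
- bottle_3: sample atomiser: rectangular clear glass bottle with amber filling, 24 mm (its x) by 32 mm (its y), glass 50 mm high, with a neck and black cap (up to 16 mm across) to 70 mm; 75 g. Origin: centre of its underside, z up. Identical to the others; some may be absent
- bottle_4: sample atomiser: rectangular clear glass bottle with amber filling, 24 mm (its x) by 32 mm (its y), glass 50 mm high, with a neck and black cap (up to 16 mm across) to 70 mm; 75 g. Origin: centre of its underside, z up. Identical to the others; some may be absent
- pocket_1 (a point): centre of the floor of one of the four pockets in the carrier base, z up. Pocket: 28.5 mm along the carrier's x by 36.5 mm along its y, 8 mm deep, so a bottle fits with its 24 mm side along the carrier's x (either way round). The pockets lie at carrier x = -32 or +32 mm, y = -25 or +25 mm
- pocket_2 (a point): centre of the floor of one of the four pockets in the carrier base, z up. Pocket: 28.5 mm along the carrier's x by 36.5 mm along its y, 8 mm deep, so a bottle fits with its 24 mm side along the carrier's x (either way round). The pockets lie at carrier x = -32 or +32 mm, y = -25 or +25 mm
- pocket_3 (a point): centre of the floor of one of the four pockets in the carrier base, z up. Pocket: 28.5 mm along the carrier's x by 36.5 mm along its y, 8 mm deep, so a bottle fits with its 24 mm side along the carrier's x (either way round). The pockets lie at carrier x = -32 or +32 mm, y = -25 or +25 mm
- pocket_4 (a point): centre of the floor of one of the four pockets in the carrier base, z up. Pocket: 28.5 mm along the carrier's x by 36.5 mm along its y, 8 mm deep, so a bottle fits with its 24 mm side along the carrier's x (either way round). The pockets lie at carrier x = -32 or +32 mm, y = -25 or +25 mm
- carrier: carrier base, fixed to the bench: aluminium plate 130 mm (its x) by 210 mm (its y), 16 mm high, with four pockets, two guide pillars and two lock studs. Origin: centre of its underside, z up
- pillar_1 (a point): tip of the steel guide pillar at carrier (x, y) = (46, 75) mm, 74 mm above the bench; 14 mm diameter, nose tapered over the last 12 mm. The other, equal pillar stands at carrier (-46, -75) mm
- stud_a (a joint): angle of lock stud a, at carrier (0, 75) mm: 0 = open (red cross bar along the carrier's x), grows clockwise seen from above, stop at 1.571 = locked (bar along y). Held by steady friction of about 0.2 N m, no spring
- stud_b (a joint): the same for lock stud b, at carrier (0, -75) mm
- stud_a_top (a point): centre of the top of lock stud a's brass hexagon head, 46 mm above the bench; z up, turns with the stud. 22 mm across flats, corners on the point's +-x axis and every 60 degrees; straight from 30.5 to 41.5 mm above the bench, tapered above. Under it a red cross bar 39 x 21 x 7 mm, its top 30.5 mm above the bench, which once turned holds a lid sleeve's floor with 1.5 mm play
- stud_b_top (a point): the same for lock stud b
- lid: carrier lid, about 0.7 kg: aluminium plate 130 mm (its x) by 210 mm (its y), from 64 to 72 mm above its origin, on two sleeves and two guide bushes. Origin: midway between the sleeves, level with their feet, on which it stands; z up. Fits the carrier at the same yaw or half a turn from it. Home, its origin is on the carrier's axis, 16 mm above the carrier's underside
- sleeve_1 (a point): centre of the upper mouth of the steel sleeve at lid (0, 75) mm, 82 mm above the lid's origin. Bore 44 mm, outside 52 mm, open down to a floor 6 mm thick at the foot with a slot 44 mm along lid x by 29 mm along lid y, through which an open stud's head and cross bar pass. An equal sleeve is at lid (0, -75) mm
- bush_1 (a point): centre of the lower mouth of the brass guide bush at lid (46, 75) mm, level with the sleeves' feet: bore 16 mm, outside 26 mm, runs up to 76 mm; slides over a guide pillar. An equal bush is at lid (-46, -75) mm
- lid_handle (a point): middle of the black handle bar over the centre of the lid, 112 mm above the lid's origin; bar 18 mm (lid x) by 94 mm (lid y) by 18 mm high, on two 12 mm posts at lid y = +-37 mm, 31 mm free below it
- key: long socket key, about 0.3 kg, 156 mm long, upright in its holder. Origin: centre of its lower (socket) end, z up. Socket 34 mm diameter (36 at the mouth) up to 75 mm, 18 mm shaft, orange paddle grip 22 mm (key x) by 64 mm (key y) from 116 to 156 mm. Hexagon hole 24 mm across flats, 20 mm deep, corners on the key's +-x axis and every 60 degrees: about 11 degrees of play on a stud
- key_grip (a point): point on the key's axis 138 mm above its lower end, in the paddle grip. Pushed fully down on a stud, the key's lower end rests on the cross bar, 30.5 mm above the bench
- holder_floor (a point): centre of the inner floor of the key's holder, 10 mm above the bench, z up: upright grey cup fixed to the bench, inside diameter 40 mm, outside 50 mm, rim 75 mm above the bench, round foot 72 mm
- tape_roll: bystander: roll of white label tape, 66 mm diameter, 19 mm high, origin centre of underside
- dark_tin: bystander: small dark tin with a press lid, 51 mm diameter, 48 mm high, origin centre of underside
- amber_dropper: bystander: amber dropper bottle with black teat, 33 mm diameter, 94 mm high, origin centre of underside
Things that resemble listed ones, but are neither listed nor needed, are in the scene too. What is shaped like the bottle_1 but turquoise is not meant.

How it is judged:
By the outcome, as a careful person would: the job done as asked, in the order asked, and still so for the second after the job is handed in, with the robot touching nothing.
Of bottle_1, bottle_2, bottle_3, bottle_4 only 2 to 4 are there at a start; the rules pass over those that are not, and their reading is None.
At some moment in a run one of lid may be knocked a few centimetres aside while the robot is not near it.
Once in a run the grip may slacken for a moment while it holds something.
It also fails if it takes over 210 s, if anything falls off the work surface, if the arm or the gripper's body presses on something with over 40 N, if the wrist force passes 120 N, or if a joint passes its speed limit or range.

## Working session

There is one attempt and no reset: what is moved stays moved. The work goes in short steps, Python scripts to look and compute and a tool call to move; the robot and the scene stay as the last step left them, time stands still between calls to the robot, and variables do not carry over. Pictures are saved under pics/ and viewed, at most 14 in all, crops included, and the job is handed in when it is done.

Besides the shell and the picture viewer there is one more tool, called after "Emit:" as name(argument=value, ...) on one line, values as JSON. move_arm: Moves the arm, as the interface text tells. Its arguments: {"type":"object","properties":{"plan":{"type":"array","items":{"type":"array","items":{"type":"number"}}},"squeeze":{"type":"number"}},"required":["plan"]}

```bash
ls; mkdir -p pics; cat > h.py <<'E'
import numpy as np, cv2
from plant import ctrl, cams
from scipy.spatial.transform import Rotation as Rn
def shot(name):
    s=ctrl.sense(); c=cams.read_camera(name)
    if 'mount' in c:
        T=np.eye(4); T[:3,:3]=Rn.from_quat(s['tool_rot']).as_matrix(); T[:3,3]=s['eef_pos']
        M=T@np.array(c['mount']); c['Rw']=M[:3,:3]; c['tw']=M[:3,3]
    else:
        R=np.array(c['R']); c['Rw']=R.T; c['tw']=-R.T@np.array(c['t'])
    return c
def slopes(c,uv):
    K=np.array(c['camera_matrix'],float)
    uv=np.asarray(uv,float).reshape(-1,1,2)
    return cv2.undistortPoints(uv,K,np.array([c['k1'],0,0,0],float)).reshape(-1,2)
def onz(c,uv,z):
    s=slopes(c,uv); d=np.c_[s,np.ones(len(s))]@c['Rw'].T
    k=(z-c['tw'][2])/d[:,2]; return c['tw']+d*k[:,None]
def cloud(c):
    h,w=c['z_map'].shape
    vv,uu=np.mgrid[:h,:w]
    s=slopes(c,np.c_[uu.ravel(),vv.ravel()])
    z=c['z_map'].ravel()
    P=(np.c_[s,np.ones(len(s))]*z[:,None])@c['Rw'].T+c['tw']
    P[z==0]=np.nan
    return P.reshape(h,w,3)
def proj(c,X):
    p=(np.atleast_2d(X)-c['tw'])@c['Rw']
    K=np.array(c['camera_matrix'],float); s=p[:,:2]/p[:,2:]; r2=(s**2).sum(1,keepdims=True)
    s=s*(1+c['k1']*r2); return np.c_[s[:,0]*K[0,0]+K[0,2],s[:,1]*K[1,1]+K[1,2]]
def ortho(c,x0,x1,y0,y1,zlo,zhi,res=1e-3):
    P=cloud(c); m=(P[...,2]>zlo)&(P[...,2]<zhi)
    return P[m],c['pixels'][m]
E
python3 - <<'E'
from h import *
for n in ('top','side'):
    c=shot(n); cv2.imwrite(f'pics/{n}0.png',cv2.resize(c['pixels'],(800,600),interpolation=cv2.INTER_CUBIC))
    print(n,c['tw'],c['Rw'].round(2).tolist(),c['camera_matrix'],c['k1'])
    P=cloud(c)
    for l in ('bottle_1','carrier','lid','key','lid_handle','stud_a_top','sleeve_1','holder_floor','pillar_1','tape_roll','dark_tin','amber_dropper'):
        try: r=cams.recognise(n,l)
        except Exception as e: print(l,e); continue
        print(l,[(np.round(x['centre']).tolist(),round(x['conf'],2),P[int(x['centre'][1]),int(x['centre'][0])].round(3).tolist()) for x in r])
print(ctrl.sense())
E
```

```text
pics
top [-0.03555018 -0.07760042  1.62253716] [[0.12, -0.93, 0.35], [-0.99, -0.11, 0.05], [-0.01, -0.35, -0.94]] [[388.06004471   0.         255.02582532]
 [  0.         388.06004471 197.87897843]
 [  0.           0.           1.        ]] -0.02601345617596942
bottle_1 [([363.0, 254.0], 0.53, [0.375, -0.469, -0.003]), ([157.0, 194.0], 0.49, [0.511, 0.433, 0.062]), ([163.0, 214.0], 0.45, [0.428, 0.393, 0.065])]
carrier [([258.0, 194.0], 0.88, [0.579, 0.006, 0.021]), ([167.0, 168.0], 0.27, [0.646, 0.422, 0.043]), ([219.0, 217.0], 0.18, [0.411, 0.135, 0.171])]
lid [([326.0, 209.0], 0.68, [0.508, -0.287, 0.125])]
key [([219.0, 219.0], 0.61, [0.401, 0.134, 0.165])]
lid_handle [([323.0, 207.0], 0.9, [0.539, -0.281, 0.071])]
stud_a_top [([240.0, 193.0], 0.42, [0.579, 0.086, 0.02])]
sleeve_1 [([323.0, 208.0], 0.8, [0.529, -0.281, 0.075])]
holder_floor [([224.0, 230.0], 0.73, [0.393, 0.124, 0.037]), ([299.0, 175.0], 0.6, [0.68, -0.168, 0.059]), ([242.0, 192.0], 0.51, [0.572, 0.075, 0.053])]
pillar_1 [([261.0, 193.0], 0.74, [0.59, -0.011, 0.022])]
tape_roll [([364.0, 251.0], 0.44, [0.388, -0.
[... 1264 characters left out ...]
-0.313, 0.07])]
{'t': 1.3, 'qpos': array([ 1.20011447e+00,  2.63868550e-01,  1.60396787e+00, -2.72422064e-05,
        1.27368011e+00, -3.68940993e-02]), 'dq': array([ 0.00129917,  0.00035852, -0.00112138,  0.0006596 , -0.0008473 ,
       -0.00258162]), 'joint_efforts': array([-2.63438305e-04, -5.15062022e+01, -3.67716765e+01, -1.57932109e-04,
        8.73587269e-04, -1.25063070e-05]), 'eef_pos': array([0.22115953, 0.63776056, 0.23131832]), 'tool_rot': array([1.66116261e-01, 9.86106174e-01, 3.46345676e-05, 2.04571185e-05]), 'ft_force': array([ 0.47350076,  0.11967902, -0.17446104]), 'torque': array([0.00124076, 0.01259478, 0.00465605]), 'grip_force': 0.0, 'gripper_width': 0.08542539932072678}
```

View pics.

View pics/top0.png

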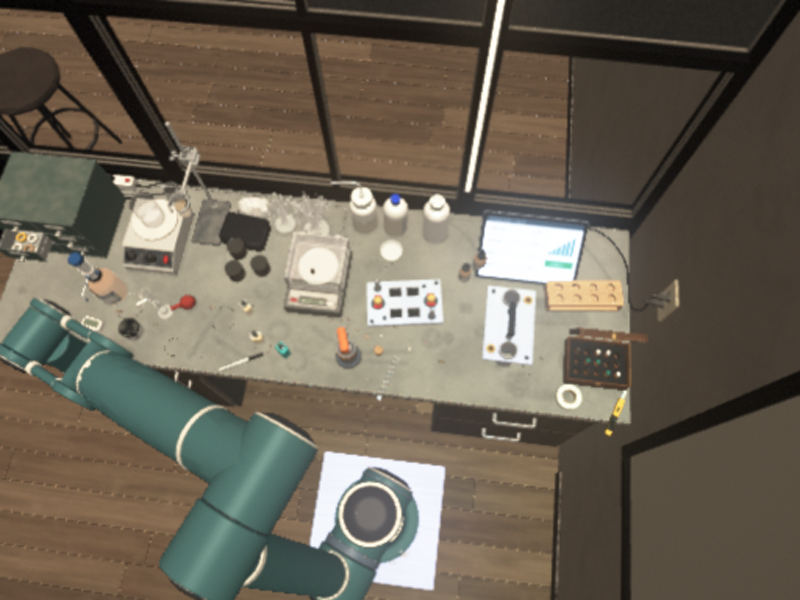

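View pics/side0.png

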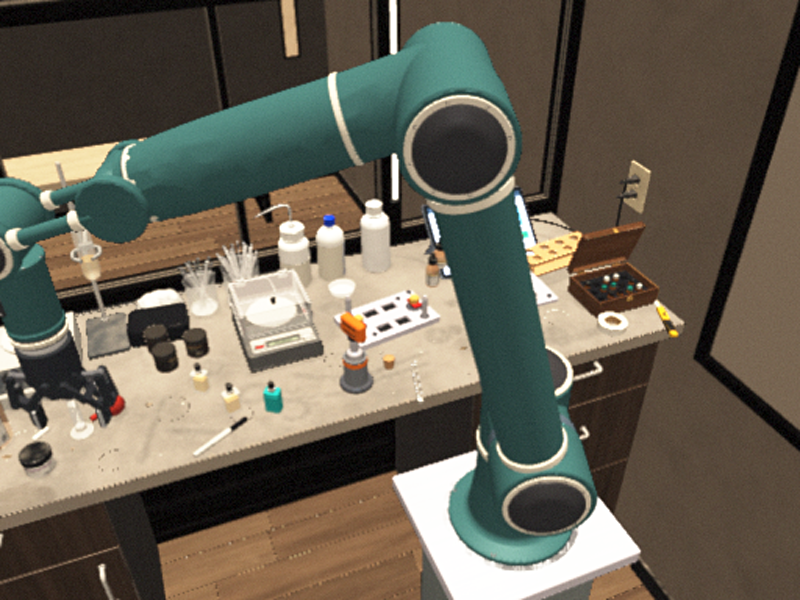

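Emit:
move_arm(plan=[[20,-30,20,0,0,0,1],[45,-60,45,0,0,0,1],[65,-90,65,0,0,0,1],[90,-120,90,0,0,0,1],[115,-150,110,0,0,0,1],[140,-180,130,0,0,0,1],[160,-210,150,0,0,0,1],[180,-235,170,0,0,0,1]])

```text
t: 1.97
eef_pos: [0.397, 0.4069, 0.3976]
tool_rot: [0.166, 0.986, -0.0, -0.0]
ft_force: [0.9, 0.6, -0.3]
gripper_width: 0.0853
grip_force: 0.0
```

```bash
python3 - <<'E'
from h import *
c=shot('wrist'); cv2.imwrite('pics/w1.png',cv2.resize(c['pixels'],(800,600),interpolation=cv2.INTER_CUBIC))
s=ctrl.sense(); print(s['t'],s['eef_pos'],s['qpos'].round(2),c['tw'],c['Rw'].round(2).tolist(), np.array(c['mount']).round(3).tolist(),c['camera_matrix'][0])
P=cloud(c); np.save('P1.npy',P)
for l in ('bottle_1',):
    r=cams.recognise('wrist',l)
    print(l,[(np.round(x['centre']).tolist(),round(x['conf'],2),P[int(x['centre'][1]),int(x['centre'][0])].round(3).tolist()) for x in r])
# clusters
Z=P[...,2]; m=((Z>0.055)&(Z<0.08)).astype(np.uint8)
n,lab,st,_=cv2.connectedComponentsWithStats(m)
for i in range(1,n):
    if st[i,4]>25: q=P[lab==i]; print(st[i],q.mean(0).round(3),np.median(c['pixels'][lab==i],0), q.min(0).round(3),q.max(0).round(3))
E
```

```text
2.0167 [0.40231776 0.403214   0.4034426 ] [ 0.75  0.    1.59 -0.01  1.54 -0.49] [0.33133372 0.43040608 0.53984367] [[0.33, 0.91, 0.26], [0.94, -0.32, -0.09], [-0.0, 0.28, -0.96]] [[-0.001, -0.96, -0.279, 0.07], [1.0, -0.001, -0.0, 0.001], [0.0, -0.279, 0.96, -0.142], [0.0, 0.0, 0.0, 1.0]] [275.07614999   0.         259.83022543]
bottle_1 [([214.0, 170.0], 0.9, [0.4, 0.32, 0.072]), ([257.0, 167.0], 0.81, [0.421, 0.392, 0.054]), ([297.0, 197.0], 0.72, [0.501, 0.445, 0.048]), ([107.0, 267.0], 0.32, [0.53, 0.003, 0.016])]
[488 117  24  46 496] [0.508 0.815 0.068] [ 96. 122. 147.] [0.479 0.804 0.055] [0.556 0.848 0.08 ]
[413 141  14  13 100] [0.477 0.673 0.067] [106. 120. 128.] [0.471 0.668 0.055] [0.49  0.684 0.079]
[208 167   9  10  65] [0.403 0.316 0.067] [66. 76. 70.] [0.396 0.309 0.055] [0.41  0.323 0.072]
[254 166   9  10  67] [0.427 0.393 0.066] [68. 77. 77.] [0.421 0.385 0.055] [0.435 0.4   0.072]
[ 427  187   85   98 3593] [0.653 0.735 0.071] [105. 122. 151.] [0.6   0.669 0.055] [0.78  0.827 0.08 ]
[111 195  31  29 403] [0.412 0.148 0.071] [ 70.  75. 106.] [0.389 0.114 0.055] [0.441 0.164 0.08 ]
[294 200   8  10  65] [0.511 0.441 0.066] [64. 73. 75.] [0.505 0.435 0.055] [0.519 0.448 0.071]
[181 253  97  63 947] [0.603 0.267 0.066] [100. 114. 122.] [0.581 0.178 0.055] [0.724 0.332 0.08 ]
[  0 292  19  44 441] [ 0.551 -0.244  0.072] [195. 207. 216.] [ 0.496 -0.289  0.063] [ 0.592 -0.223  0.08 ]
[311 315  19  14 129] [0.775 0.41  0.067] [116. 131. 141.] [0.766 0.395 0.055] [0.798 0.424 0.08 ]
[ 73 375   8   9  28] [ 0.769 -0.191  0.069] [58. 57. 55.] [ 0.759 -0.204  0.055] [ 0.785 -0.187  0.079]
```

View pics/w1.png

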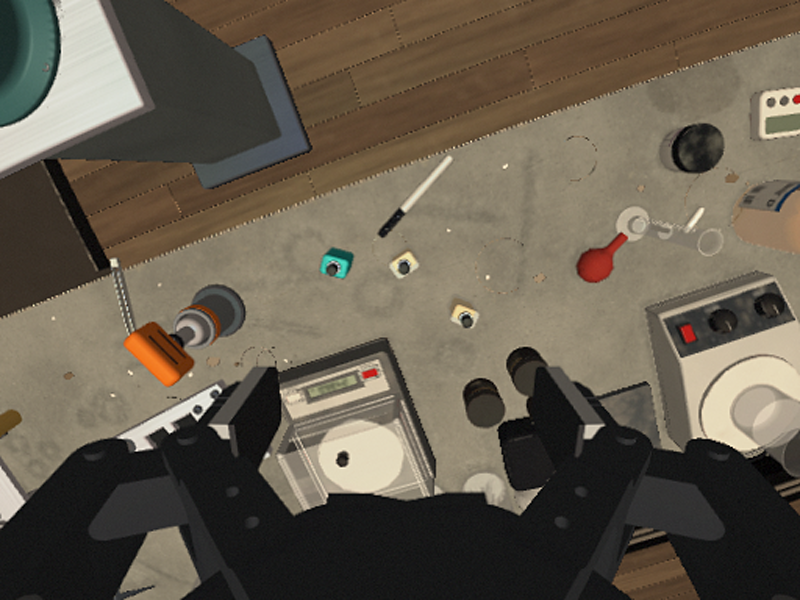

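Emit:
move_arm(plan=[[10,2,-35,0,0,0,1],[20,4,-70,0,0,0,1],[30,6,-105,0,0,0,1],[40,8,-140,0,0,0,1],[50,10,-175,0,0,0,1],[55,12,-200,0,0,0,1],[55,12,-200,0,0,0,1],[55,12,-200,0,0,0,1]])

```text
t: 2.73
eef_pos: [0.45, 0.4201, 0.1944]
tool_rot: [0.166, 0.986, -0.002, -0.002]
ft_force: [0.1, -0.6, 0.8]
gripper_width: 0.085
grip_force: 0.0
```

```bash
cat >> h.py <<'E'
def bottles(c,ctr,zs=0.05,rad=0.026):
    """fit min-area rect to the shoulder/cap region: points above z 0.02 near ctr"""
    P=cloud(c); out=[]
    for x,y in ctr:
        m=(P[...,2]>0.03)&(P[...,2]<0.08)&(np.hypot(P[...,0]-x,P[...,1]-y)<rad)
        top=P[m&(P[...,2]>0.064)]; sh=P[m&(P[...,2]>0.044)&(P[...,2]<0.054)]
        r=cv2.minAreaRect(sh[:,:2].astype(np.float32)*1000)
        out.append((len(top),top.mean(0).round(4),len(sh),r))
    return out
E
python3 - <<'E'
from h import *
c=shot('wrist'); s=ctrl.sense(); print(s['t'],s['eef_pos'])
for b in bottles(c,[(0.428,0.393),(0.512,0.441)]): print(b)
uv=proj(c,[[.428,.393,.05],[.512,.441,.05]]); print(uv)
im=[cv2.resize(c['pixels'][int(v)-35:int(v)+35,int(u)-35:int(u)+35],(400,400),interpolation=cv2.INTER_CUBIC) for u,v in uv]
cv2.imwrite('pics/w2.png',np.hstack(im))
E
```

```text
2.7833 [0.45110865 0.42117526 0.19698401]
(145, array([0.428 , 0.3934, 0.0697]), 435, ((428.49200439453125, 393.02008056640625), (24.103116989135742, 32.280609130859375), 14.848533630371094))
(130, array([0.5114, 0.4417, 0.0696]), 378, ((512.4071044921875, 441.7790222167969), (32.30385971069336, 23.87351417541504), 49.80131530761719))
[[228.92270928 166.90349385]
 [295.46381641 222.55877826]]
```

View pics/w2.png

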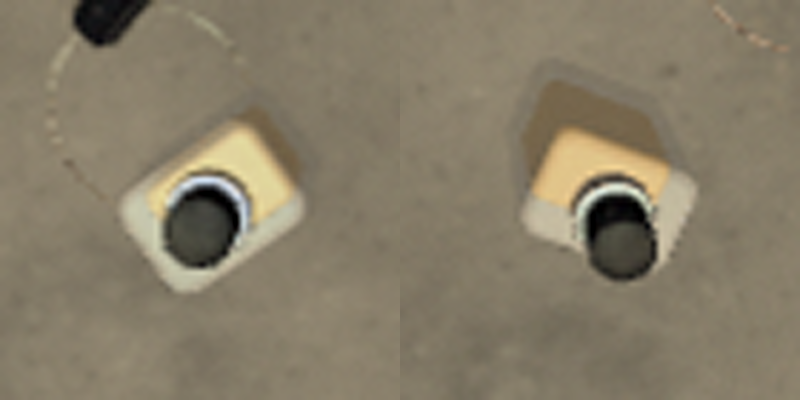

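Emit:
move_arm(plan=[[-4,-3,0,0,0,-0.122,0.2],[-8,-6,0,0,0,-0.244,0.2],[-12,-9,-20,0,0,-0.366,0.2],[-16,-12,-40,0,0,-0.488,0.2],[-20,-15,-60,0,0,-0.61,0.2],[-24,-18,-80,0,0,-0.732,0.2],[-28,-22,-90,0,0,-0.854,0.2],[-28,-22,-90,0,0,-0.976,0.2]])

```text
t: 3.45
eef_pos: [0.4222, 0.3984, 0.1069]
tool_rot: [0.611, 0.791, -0.0, -0.0]
ft_force: [-0.7, -0.4, 0.0]
gripper_width: 0.0511
grip_force: 0.0
```

Emit:
move_arm(plan=[[0,0,0,0,0,0,0.2],[0,0,0,0,0,0,0.2],[0,0,-30,0,0,0,0.2],[0,0,-60,0,0,0,0.2],[0,0,-80,0,0,0,0.2],[0,0,-93,0,0,0,0.2],[0,0,-93,0,0,0,0.2],[0,0,-93,0,0,0,0.2]])

```text
t: 4.12
eef_pos: [0.4241, 0.3994, 0.0145]
tool_rot: [0.609, 0.794, 0.0, 0.0]
ft_force: [-0.3, -0.0, 0.8]
gripper_width: 0.0514
grip_force: 0.0
```

```bash
python3 - <<'E'
from h import *
c=shot('wrist'); s=ctrl.sense(); print(s['t'],s['eef_pos'],Rn.from_quat(s['tool_rot']).as_matrix()[:2,1],s['ft_force'])
E
```

```text
4.1667 [0.42474361 0.39994583 0.01539599] [0.96584927 0.25909243] [ 0.37630172 -0.20643434  0.30402971]
```

Emit:
move_arm(plan=[[3.5,-7,3,0,0,0,0.2],[3.5,-7,3,0,0,0,0.2],[3.5,-7,3,0,0,0,0.2],[3.5,-7,3,0,0,0,-0.8],[3.5,-7,3,0,0,0,-0.8],[3.5,-7,3,0,0,0,-0.8],[3.5,-7,3,0,0,0,-0.8],[3.5,-7,3,0,0,0,-0.8]], squeeze=40)

```text
t: 4.83
eef_pos: [0.4273, 0.392, 0.0172]
tool_rot: [0.609, 0.793, 0.0, 0.0]
ft_force: [0.4, -0.2, 4.6]
gripper_width: 0.0237
grip_force: 39.9
```

Emit:
move_arm(plan=[[0,0,0,0,0,0,-0.8],[0,0,0,0,0,0,-0.8],[0,0,15,0,0,0,-0.8],[0,0,45,0,0,0,-0.8],[0,0,75,0,0,0,-0.8],[0,0,105,0,0,0,-0.8],[0,0,130,0,0,0,-0.8],[0,0,130,0,0,0,-0.8]])

```text
t: 5.5
eef_pos: [0.4299, 0.3944, 0.1527]
tool_rot: [0.609, 0.793, 0.005, 0.001]
ft_force: [0.5, 0.9, 1.4]
gripper_width: 0.0235
grip_force: 39.4
```

Emit:
move_arm(plan=[[0,0,35,0,0,0,-0.8],[0,0,75,0,0,0,-0.8],[5,-20,115,0,0,-0.05,-0.8],[15,-50,145,0,0,-0.1,-0.8],[30,-85,165,0,0,-0.15,-0.8],[45,-120,185,0,0,-0.2,-0.8],[60,-155,200,0,0,-0.26,-0.8],[70,-190,205,0,0,-0.26,-0.8]])

```text
t: 6.17
eef_pos: [0.4977, 0.2025, 0.3528]
tool_rot: [0.707, 0.707, 0.001, 0.0]
ft_force: [1.3, -0.7, -0.5]
gripper_width: 0.0235
grip_force: 39.5
```

Emit:
move_arm(plan=[[10,-36,0,0,0,0,-0.8],[20,-72,0,0,0,0,-0.8],[30,-108,0,0,0,0,-0.8],[40,-144,0,0,0,0,-0.8],[50,-180,0,0,0,0,-0.8],[60,-205,0,0,0,0,-0.8],[70,-220,0,0,0,0,-0.8],[70,-220,0,0,0,0,-0.8]])

```text
t: 6.83
eef_pos: [0.5673, -0.02, 0.3491]
tool_rot: [0.708, 0.706, -0.001, -0.0]
ft_force: [-0.3, 0.6, -0.5]
gripper_width: 0.0235
grip_force: 39.5
```

```bash
python3 - <<'E'
from h import *
c=shot('wrist'); s=ctrl.sense(); print(s['t'],s['eef_pos'],Rn.from_quat(s['tool_rot']).as_matrix()[:2,1],s['ft_force'])
np.savez('w3.npz',**{k:np.array(v) for k,v in c.items()})
cv2.imwrite('pics/w3.png',cv2.resize(c['pixels'],(800,600),interpolation=cv2.INTER_CUBIC))
P=cloud(c)
for l in ('stud_a_top','pillar_1','sleeve_1','bottle_1','carrier'):
    r=cams.recognise('wrist',l)
    print(l,[(np.round(x['centre']).tolist(),round(x['conf'],2),P[int(x['centre'][1]),int(x['centre'][0])].round(3).tolist()) for x in r])
Z=P[...,2]
def comps(a,b,mn=20):
    m=((Z>a)&(Z<b)).astype(np.uint8); n,lab,st,_=cv2.connectedComponentsWithStats(m)
    for i in range(1,n):
        if st[i,4]>mn:
            q=P[lab==i]; print(a,st[i],q.mean(0).round(4),cv2.minAreaRect(q[:,:2].astype(np.float32)*1000))
comps(.042,.05);comps(.068,.08)
m=(abs(Z-.016)<.004)&(P[...,0]>.48)&(P[...,0]<.68)&(abs(P[...,1])<.14)
print(m.sum(),cv2.minAreaRect(P[m][:,:2].astype(np.float32)*1000))
E
```

```text
6.8833 [ 0.5665053  -0.01818804  0.34921906] [ 0.99999292 -0.00194725] [-0.69681427 -0.2868441  -1.04820402]
stud_a_top [([265.0, 96.0], 0.68, [0.575, 0.073, 0.045])]
pillar_1 [([272.0, 134.0], 0.97, [0.589, 0.013, 0.015]), ([133.0, 38.0], 0.29, [0.428, 0.131, 0.16])]
sleeve_1 [([262.0, 307.0], 0.67, [0.569, -0.023, 0.401])]
bottle_1 [([258.0, 253.0], 0.6, [0.568, -0.011, 0.381])]
carrier [([273.0, 137.0], 0.65, [0.589, 0.008, 0.016])]
0.042 [ 229    0  140   25 1054] [0.5815 0.1851 0.0456] ((626.2074584960938, 190.3810272216797), (31.869766235351562, 204.83045959472656), 89.89177703857422)
0.042 [409  27  23  43 138] [0.8051 0.1379 0.0459] ((809.2039794921875, 139.15420532226562), (22.390403747558594, 66.09906005859375), 26.447071075439453)
0.042 [158  42  17  28  56] [0.4333 0.1273 0.0464] ((431.29962158203125, 128.4383087158203), (43.19500732421875, 14.642141342163086), 62.49126052856445)
0.042 [403  84  21  43 107] [0.8031 0.0604 0.046 ] ((807.4105224609375, 60.679542541503906), (64.81216430664062, 21.184232711791992), 84.1685562133789)
0.042 [258  87  15  15 156] [0.5762 0.0754 
[... 3057 characters left out ...]
39] [ 0.6059 -0.2648  0.0747] ((606.372802734375, -265.6940612792969), (21.435415267944336, 8.07166576385498), 47.440284729003906)
0.068 [273 307  19  10  56] [ 0.6066 -0.3093  0.0727] ((606.19091796875, -308.3193359375), (10.364922523498535, 36.43343734741211), 68.71849822998047)
0.068 [268 308   7  10  37] [ 0.5862 -0.309   0.0722] ((585.6932983398438, -308.8343505859375), (8.103257179260254, 22.868730545043945), 21.088945388793945)
0.068 [354 339   9  12  49] [ 0.7588 -0.3874  0.0732] ((757.427978515625, -386.5277099609375), (11.384712219238281, 21.06694221496582), 39.09043502807617)
7002 ((588.4913330078125, 2.0918426513671875), (130.99307250976562, 210.4580535888672), 9.312164306640625)
```

View pics/w3.png

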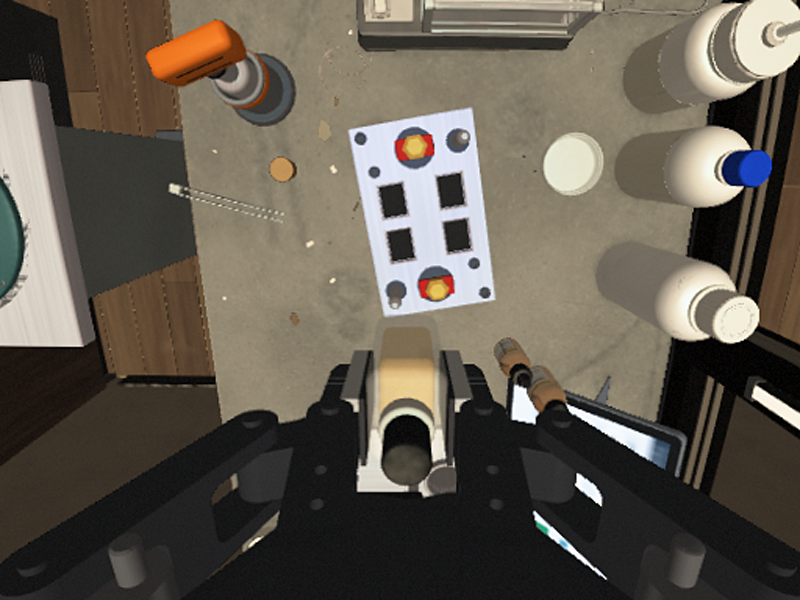

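Emit:
move_arm(plan=[[12,12,-30,0,0,0.1,-0.8],[25,25,-65,0,0,0.164,-0.8],[40,40,-100,0,0,0.164,-0.8],[49,49,-135,0,0,0.164,-0.8],[49,49,-170,0,0,0.164,-0.8],[49,49,-205,0,0,0.164,-0.8],[49,49,-240,0,0,0.164,-0.8],[49,49,-265,0,0,0.164,-0.8]])

```text
t: 7.8
eef_pos: [0.6133, 0.0337, 0.083]
tool_rot: [0.646, 0.764, -0.001, -0.001]
ft_force: [-0.5, -0.0, -2.0]
gripper_width: 0.0234
grip_force: 39.5
```

Emit:
move_arm(plan=[[0,0,-5,0,0,0,-0.8],[0,0,-10,0,0,0,-0.8],[0,0,-15,0,0,0,-0.8],[0,0,-15,0,0,0,-0.8],[0,0,-15,0,0,0,-0.8],[0,0,-15,0,0,0,-0.8],[0,0,-15,0,0,0,-0.8],[0,0,-15,0,0,0,-0.8]])

```text
t: 8.47
eef_pos: [0.6163, 0.0322, 0.0726]
tool_rot: [0.646, 0.763, 0.001, 0.001]
ft_force: [0.5, 0.1, -0.9]
gripper_width: 0.0233
grip_force: 39.5
```

```bash
python3 - <<'E'
from h import *
c=shot('wrist'); s=ctrl.sense(); print(s['t'],s['eef_pos'],Rn.from_quat(s['tool_rot']).as_matrix()[:2,1],s['ft_force'])
E
```

```text
8.5167 [0.61609581 0.03220027 0.07230818] [0.98643983 0.16411706] [ 0.84628921  0.15781437 -1.40111923]
```

Emit:
move_arm(plan=[[0,-1,-15,0,0,0,-0.8],[0,-1,-30,0,0,0,-0.8],[0,-1,-40,0,0,0,-0.8],[0,-1,-44,0,0,0,-0.8],[0,-1,-46,0,0,0,-0.8],[0,-1,-46,0,0,0,-0.8],[0,-1,-46,0,0,0,-0.8],[0,-1,-46,0,0,0,-0.8]])

```text
t: 9.18
eef_pos: [0.6161, 0.0313, 0.0259]
tool_rot: [0.646, 0.763, 0.0, 0.0]
ft_force: [0.3, 0.0, -0.2]
gripper_width: 0.0233
grip_force: 39.5
```

Emit:
move_arm(plan=[[0,0,0,0,0,0,0],[0,0,0,0,0,0,0],[0,0,0,0,0,0,0],[0,0,0,0,0,0,0],[0,0,35,0,0,0,0],[0,0,75,0,0,0,0],[0,0,115,0,0,0,0],[0,0,155,0,0,0,0]])

```text
t: 9.85
eef_pos: [0.6149, 0.0313, 0.1817]
tool_rot: [0.646, 0.763, -0.0, -0.0]
ft_force: [0.6, 0.3, -0.2]
gripper_width: 0.0428
grip_force: 0.0
```

```bash
python3 - <<'E'
from h import *
P=np.load('P1.npy'); Z=P[...,2]
m=((Z>.02)&(P[...,0]>.45)&(P[...,0]<.66)&(P[...,1]>.38)&(P[...,1]<.52)).astype(np.uint8); n,lab,st,_=cv2.connectedComponentsWithStats(m)
for i in range(1,n):
    if st[i,4]>20: q=P[lab==i]; print(st[i],q.min(0).round(3),q.max(0).round(3))
m=(P[...,0]>.5)&(P[...,0]<.75)&(P[...,1]>.15)&(P[...,1]<.34); print(np.nanmax(Z[m]))
w=np.load('w3.npz'); c={k:w[k] for k in w.files}
Q=cloud(c); m=(Q[...,0]>.38)&(Q[...,0]<.47)&(Q[...,1]>.07)&(Q[...,1]<.18)&(Q[...,2]>.02)&(Q[...,2]<.2)
for a,b in ((.02,.06),(.07,.1),(.1,.13),(.13,.16),(.155,.175)):
    q=Q[m&(Q[...,2]>a)&(Q[...,2]<b)]
    if len(q)>5: print(a,len(q),q.mean(0).round(4),q.max(0).round(4),cv2.minAreaRect(q[:,:2].astype(np.float32)*1000))
E
```

```text
[287 191  20  19 275] [0.495 0.424 0.02 ] [0.528 0.459 0.071]
[326 226  24  28 419] [0.596 0.475 0.02 ] [0.644 0.52  0.05 ]
[297 246  27  26 506] [0.621 0.405 0.02 ] [0.66  0.455 0.051]
0.12450019122705341
0.02 285 [0.4308 0.1285 0.0397] [0.4407 0.1575 0.0599] ((422.3154602050781, 132.14227294921875), (49.04792785644531, 34.65331268310547), 59.84077835083008)
0.07 647 [0.4218 0.1303 0.0802] [0.44   0.1581 0.0995] ((419.16168212890625, 131.0577850341797), (50.31761932373047, 37.159889221191406), 34.27585220336914)
0.1 89 [0.4195 0.1302 0.1153] [0.4259 0.1386 0.1274] ((419.5595703125, 130.47378540039062), (16.901485443115234, 6.978362560272217), 44.919864654541016)
0.13 580 [0.4243 0.1315 0.1472] [0.4471 0.1564 0.16  ] ((420.200439453125, 130.42645263671875), (63.93841552734375, 18.96103286743164), 36.42863845825195)
0.155 1255 [0.4174 0.1362 0.1637] [0.4464 0.1561 0.1682] ((415.59100341796875, 136.72080993652344), (62.45555114746094, 21.672788619995117), 19.771438598632812)
```

Emit:
move_arm(plan=[[0,20,30,0,0,-0.1,0.1],[-5,50,50,0,0,-0.2,0.1],[-15,85,60,0,0,-0.3,0.1],[-25,120,60,0,0,-0.42,0.1],[-35,155,60,0,0,-0.54,0.1],[-45,190,60,0,0,-0.66,0.1],[-55,225,60,0,0,-0.78,0.1],[-65,260,60,0,0,-0.866,0.1]])

```text
t: 10.52
eef_pos: [0.5498, 0.2928, 0.2407]
tool_rot: [0.908, 0.419, 0.0, 0.0]
ft_force: [-0.1, -0.4, 0.1]
gripper_width: 0.0466
grip_force: 0.0
```

Emit:
move_arm(plan=[[-10,35,0,0,0,0,0.1],[-20,70,0,0,0,0,0.1],[-30,105,-10,0,0,0,0.1],[-38,135,-35,0,0,0,0.1],[-38,150,-70,0,0,0,0.1],[-38,150,-100,0,0,0,0.1],[-38,150,-130,0,0,0,0.1],[-38,150,-130,0,0,0,0.1]])

```text
t: 11.18
eef_pos: [0.5078, 0.4384, 0.1022]
tool_rot: [0.907, 0.422, -0.007, 0.002]
ft_force: [-1.1, -0.9, -1.9]
gripper_width: 0.047
grip_force: 0.0
```

```bash
python3 - <<'E'
from h import *
c=shot('wrist'); s=ctrl.sense(); p=s['eef_pos']; R=Rn.from_quat(s['tool_rot']).as_matrix(); print(s['t'],p,np.degrees(np.arctan2(R[1,1],R[0,1])),s['ft_force'])
for b in bottles(c,[(.512,.441)]): print(b)
E
```

```text
11.2333 [0.50936496 0.43915797 0.1056731 ] -40.13309034914467 [-0.47485152 -0.23347156 -0.14460873]
(311, array([0.5134, 0.4431, 0.0695]), 801, ((513.163330078125, 442.90594482421875), (31.094327926635742, 23.828832626342773), 49.370704650878906))
```

Emit:
move_arm(plan=[[3,3,-25,0,0,0,0.1],[3,3,-55,0,0,0,0.1],[3,3,-75,0,0,0,0.1],[3,3,-88,0,0,0,0.1],[3,3,-88,0,0,0,0.1],[3,3,-88,0,0,0,0.1],[3,3,-88,0,0,0,0.1],[3,3,-88,0,0,0,0.1]])

```text
t: 11.9
eef_pos: [0.5172, 0.4455, 0.0252]
tool_rot: [0.907, 0.421, 0.002, -0.001]
ft_force: [0.3, -0.4, 0.3]
gripper_width: 0.0473
grip_force: 0.0
```

Emit:
move_arm(plan=[[0,0,0,0,0,0,-0.8],[0,0,0,0,0,0,-0.8],[0,0,0,0,0,0,-0.8],[0,0,0,0,0,0,-0.8],[0,0,0,0,0,0,-0.8],[0,0,0,0,0,0,-0.8],[0,0,0,0,0,0,-0.8],[0,0,0,0,0,0,-0.8]])

```text
t: 12.57
eef_pos: [0.5163, 0.445, 0.024]
tool_rot: [0.907, 0.421, 0.001, -0.0]
ft_force: [-0.7, 0.5, 6.5]
gripper_width: 0.0232
grip_force: 42.4
```

Emit:
move_arm(plan=[[0,0,15,0,0,0,-0.8],[0,0,45,0,0,0,-0.8],[0,0,85,0,0,0,-0.8],[0,0,125,0,0,0,-0.8],[0,0,165,0,0,0,-0.8],[0,0,205,0,0,0,-0.8],[5,-20,235,0,0,0.1,-0.8],[10,-50,240,0,0,0.2,-0.8]])

```text
t: 13.23
eef_pos: [0.5279, 0.3979, 0.2718]
tool_rot: [0.858, 0.513, 0.007, -0.001]
ft_force: [0.2, 0.3, 0.3]
gripper_width: 0.0232
grip_force: 41.6
```

```bash
python3 - <<'E'
from h import *
c=shot('wrist'); s=ctrl.sense(); p=s['eef_pos']; R=Rn.from_quat(s['tool_rot']).as_matrix(); print(s['t'],p,np.degrees(np.arctan2(R[1,1],R[0,1])),s['ft_force'])
P=(cloud(c)-p)@R
m=(abs(P[...,0])<.04)&(abs(P[...,1])<.011)&(P[...,2]<.05)&(P[...,2]>-.08)
q=P[m]; print(len(q),q.min(0),q.max(0))
t=q[q[:,2]<q[:,2].min()+.006]; print(t.mean(0),t.min(0),t.max(0))
E
```

```text
13.2833 [0.52876845 0.39052655 0.27004322] -28.1272239251411 [-0.29136408 -4.36844529 -0.7339088 ]
5416 [-0.01311632 -0.01099046 -0.07998799] [0.02450578 0.01099581 0.02298281]
[ 0.01837597  0.00102955 -0.07736447] [ 0.01523811 -0.01092707 -0.07998799] [ 0.02441709  0.01096655 -0.07401141]
```

Emit:
move_arm(plan=[[3,-35,0,0,0,0.1,-0.8],[6,-72,0,0,0,0.2,-0.8],[9,-108,0,0,0,0.3,-0.8],[12,-144,0,0,0,0.4,-0.8],[15,-180,0,0,0,0.5,-0.8],[18,-216,0,0,0,0.6,-0.8],[21,-252,0,0,0,0.663,-0.8],[24,-288,0,0,0,0.663,-0.8]])

```text
t: 13.95
eef_pos: [0.5486, 0.1045, 0.2623]
tool_rot: [0.647, 0.763, -0.0, -0.0]
ft_force: [0.1, 0.4, -1.0]
gripper_width: 0.0232
grip_force: 41.6
```

Emit:
move_arm(plan=[[3,-35,-10,0,0,0,-0.8],[6,-70,-30,0,0,0,-0.8],[9,-105,-50,0,0,0,-0.8],[9,-125,-80,0,0,0,-0.8],[9,-125,-115,0,0,0,-0.8],[9,-125,-150,0,0,0,-0.8],[9,-125,-180,0,0,0,-0.8],[9,-125,-180,0,0,0,-0.8]])

```text
t: 14.62
eef_pos: [0.5518, -0.0187, 0.0753]
tool_rot: [0.648, 0.762, -0.004, -0.006]
ft_force: [-2.8, 0.5, -1.0]
gripper_width: 0.0233
grip_force: 41.6
```

```bash
python3 - <<'E'
from h import *
c=shot('wrist'); s=ctrl.sense(); p=s['eef_pos']; R=Rn.from_quat(s['tool_rot']).as_matrix(); print(s['t'],p,np.degrees(np.arctan2(R[1,1],R[0,1])),s['ft_force'])
P=(cloud(c)-p)@R
for a,b in ((-.050,-.043),(-.029,-.023)):
    q=P[(abs(P[...,0])<.022)&(abs(P[...,1])<.0115)&(P[...,2]<b)&(P[...,2]>a)]; print(len(q),q.mean(0),q.min(0),q.max(0))
cv2.imwrite('pics/w4.png',cv2.resize(c['pixels'],(800,600),interpolation=cv2.INTER_CUBIC))
E
```

```text
14.6667 [ 0.55408034 -0.01859332  0.07852534] 9.235191329822973 [-0.2955928   0.24285168 -0.70603751]
263 [-0.00457617 -0.00095756 -0.04337042] [-0.01071211 -0.00717335 -0.0446651 ] [ 0.00142467  0.00486028 -0.04300167]
576 [ 0.00068311 -0.00016289 -0.02587947] [-0.01731651 -0.01138366 -0.02899989] [ 0.01196632  0.01143986 -0.02300976]
```

View pics/w4.png

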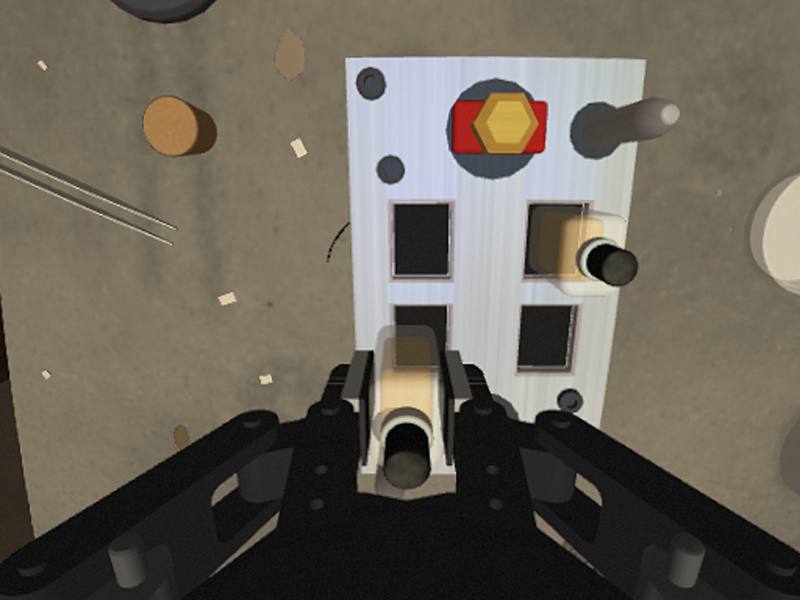

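Emit:
move_arm(plan=[[6,-5,0,0,0,0,-0.8],[6,-5,0,0,0,0,-0.8],[6,-5,-10,0,0,0,-0.8],[6,-5,-20,0,0,0,-0.8],[6,-5,-20,0,0,0,-0.8],[6,-5,-20,0,0,0,-0.8],[6,-5,-20,0,0,0,-0.8],[6,-5,-20,0,0,0,-0.8]])

```text
t: 15.33
eef_pos: [0.5647, -0.0236, 0.0626]
tool_rot: [0.648, 0.762, 0.0, 0.0]
ft_force: [-0.1, -0.3, -0.3]
gripper_width: 0.0232
grip_force: 41.6
```

Emit:
move_arm(plan=[[-4.4,0.3,0,0,0,0,-0.8],[-4.4,0.3,0,0,0,0,-0.8],[-4.4,0.3,0,0,0,0,-0.8],[-4.4,0.3,-10,0,0,0,-0.8],[-4.4,0.3,-20,0,0,0,-0.8],[-4.4,0.3,-28,0,0,0,-0.8],[-4.4,0.3,-29,0,0,0,-0.8],[-4.4,0.3,-29,0,0,0,-0.8]])

```text
t: 16.0
eef_pos: [0.5594, -0.0234, 0.0321]
tool_rot: [0.648, 0.762, -0.001, -0.001]
ft_force: [0.4, 0.1, -0.0]
gripper_width: 0.0231
grip_force: 41.8
```

Emit:
move_arm(plan=[[0,0,0,0,0,0,-0.8],[0,0,0,0,0,0,-0.8],[0,0,0,0,0,0,-0.1],[0,0,0,0,0,0,-0.1],[0,0,0,0,0,0,-0.1],[0,0,0,0,0,0,-0.1],[0,0,35,0,0,0,-0.1],[0,0,75,0,0,0,-0.1]])

```text
t: 16.67
eef_pos: [0.5564, -0.0231, 0.1054]
tool_rot: [0.648, 0.762, -0.003, -0.004]
ft_force: [0.6, 0.1, 0.4]
gripper_width: 0.0387
grip_force: 0.0
```

Emit:
move_arm(plan=[[0,0,35,0,0,0,0.5],[0,-5,75,0,0,0,0.5],[-5,-30,115,0,0,-0.1,0.5],[-10,-65,150,0,0,-0.2,0.5],[-15,-95,180,0,0,-0.3,0.5],[-20,-125,210,0,0,-0.4,0.5],[-25,-155,240,0,0,-0.5,0.5],[-25,-170,270,0,0,-0.6,0.5]])

```text
t: 17.33
eef_pos: [0.5339, -0.1908, 0.3721]
tool_rot: [0.845, 0.534, -0.001, -0.0]
ft_force: [0.9, -0.1, 0.7]
gripper_width: 0.064
grip_force: 0.0
```

Emit:
move_arm(plan=[[-5,-30,10,0,0,-0.12,0.5],[-10,-60,20,0,0,-0.24,0.5],[-15,-90,30,0,0,-0.36,0.5],[-20,-110,40,0,0,-0.48,0.5],[-20,-110,40,0,0,-0.6,0.5],[-20,-110,40,0,0,-0.72,0.5],[-20,-110,40,0,0,-0.84,0.5],[-20,-110,40,0,0,-0.96,0.5]])

```text
t: 18.0
eef_pos: [0.5152, -0.2994, 0.4116]
tool_rot: [0.997, 0.083, 0.0, -0.0]
ft_force: [0.1, 0.8, 0.8]
gripper_width: 0.064
grip_force: 0.0
```

```bash
python3 - <<'E'
from h import *
c=shot('wrist'); s=ctrl.sense(); p=s['eef_pos']; R=Rn.from_quat(s['tool_rot']).as_matrix(); print(s['t'],p,np.degrees(np.arctan2(R[1,1],R[0,1])),s['ft_force'],s['qpos'].round(2))
P=cloud(c); Z=P[...,2]
cv2.imwrite('pics/w5.png',cv2.resize(c['pixels'],(800,600),interpolation=cv2.INTER_CUBIC))
def comps(a,b,mn=60):
    m=((Z>a)&(Z<b)).astype(np.uint8); n,lab,st,_=cv2.connectedComponentsWithStats(m)
    for i in range(1,n):
        if st[i,4]>mn:
            q=P[lab==i]; print(a,st[i],q.mean(0).round(4),cv2.minAreaRect(q[:,:2].astype(np.float32)*1000))
comps(.066,.076);comps(.078,.086);comps(.115,.125)
for l in ('bottle_1','lid','lid_handle','sleeve_1'):
    r=cams.recognise('wrist',l)
    print(l,[(np.round(x['centre']).tolist(),round(x['conf'],2),P[int(x['centre'][1]),int(x['centre'][0])].round(3).tolist()) for x in r])
E
```

```text
18.05 [ 0.51526058 -0.29927537  0.41161446] -80.76754126988703 [-0.25144192  0.26375328  0.11174205] [-0.57  0.06  1.52  0.    1.57  0.84]
0.066 [ 253    0  146   29 1089] [ 0.757  -0.3796  0.0709] ((757.7056884765625, -364.765625), (231.44290161132812, 14.865610122680664), 89.8860092163086)
0.066 [467   0  44 133 557] [ 0.7272 -0.66    0.0712] ((726.5845336914062, -660.0331420898438), (5.05178165435791, 221.313232421875), 89.97669982910156)
0.066 [ 213   70   94  132 6723] [ 0.5434 -0.2902  0.0716] ((538.4898071289062, -290.775390625), (130.3854522705078, 210.95858764648438), 89.85579681396484)
0.066 [451 135  18  45 178] [ 0.5703 -0.66    0.0712] ((568.9260864257812, -660.06103515625), (82.35086822509766, 4.5832109451293945), 0.6886687874794006)
0.066 [347 149  92  19 223] [ 0.5456 -0.5331  0.0714] ((546.6998901367188, -537.9773559570312), (20.767255783081055, 167.92147827148438), 5.986846446990967)
0.066 [  8 155  29  28 302] [0.4199 0.1259 0.0716] ((417.9606018066406, 132.03936767578125), (52.23189926147461, 43.591407775878906), 30.42057228088379)
0.066 [417 207  27  65 248] [ 0.
[... 2487 characters left out ...]
9] [ 0.1433 -0.6528  0.1199] ((143.33486938476562, -652.7691650390625), (72.72248077392578, 3.3704400062561035), 0.43893128633499146)
0.115 [106 360   9  18  67] [ 0.0218 -0.0601  0.1201] ((17.156679153442383, -61.110023498535156), (50.0633659362793, 7.2908220291137695), 13.394174575805664)
bottle_1 [([120.0, 100.0], 0.94, [0.566, -0.041, 0.058]), ([85.0, 64.0], 0.59, [0.618, 0.024, 0.057]), ([65.0, 86.0], 0.19, [0.577, 0.067, 0.044])]
lid [([257.0, 136.0], 0.63, [0.548, -0.29, 0.121]), ([327.0, 220.0], 0.31, [0.391, -0.462, 0.017])]
lid_handle [([254.0, 135.0], 0.61, [0.55, -0.285, 0.12])]
sleeve_1 [([256.0, 134.0], 0.7, [0.551, -0.288, 0.121]), ([15.0, 173.0], 0.32, [0.416, 0.128, 0.095])]
```

View pics/w5.png

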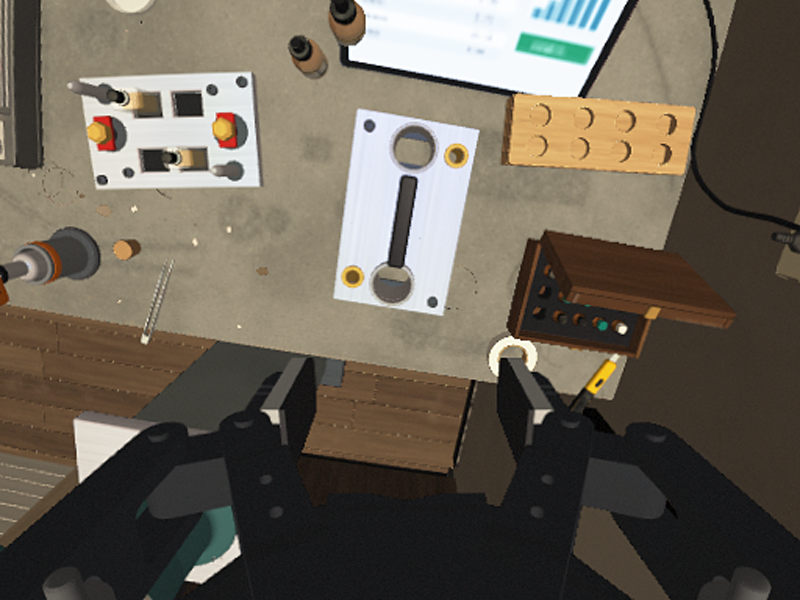

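Emit:
move_arm(plan=[[5,2,-30,0,0,-0.05,0.1],[10,4,-65,0,0,-0.1,0.1],[15,6,-100,0,0,-0.159,0.1],[20,8,-135,0,0,-0.159,0.1],[23,9,-170,0,0,-0.159,0.1],[23,9,-205,0,0,-0.159,0.1],[23,9,-235,0,0,-0.159,0.1],[23,9,-255,0,0,-0.159,0.1]])

```text
t: 18.92
eef_pos: [0.5366, -0.2887, 0.1525]
tool_rot: [1.0, 0.008, -0.002, -0.001]
ft_force: [0.1, 0.2, -0.2]
gripper_width: 0.0468
grip_force: 0.0
```

Emit:
move_arm(plan=[[0,0,0,0,0,0,0.1],[0,0,0,0,0,0,0.1],[0,0,0,0,0,0,0.1],[0,0,0,0,0,0,0.1],[0,0,0,0,0,0,0.1],[0,0,0,0,0,0,0.1],[0,0,0,0,0,0,0.1],[0,0,0,0,0,0,0.1]])

```text
t: 19.58
eef_pos: [0.5387, -0.2903, 0.1574]
tool_rot: [1.0, 0.007, 0.0, 0.0]
ft_force: [-0.5, -0.5, 0.3]
gripper_width: 0.0469
grip_force: 0.0
```

```bash
cat >> h.py <<'E'
def pose():
    s=ctrl.sense(); R=Rn.from_quat(s['tool_rot']).as_matrix()
    print('t',round(s['t'],2),'p',(s['eef_pos']*1000).round(1),'yaw',np.degrees(np.arctan2(R[1,1],R[0,1])).round(2),'tilt',(R[:2,2]*1000).round(1),'F',s['ft_force'].round(1),'M',s['torque'].round(2),'w',s['gripper_width'].round(4),'g',s['grip_force'],'q',s['qpos'].round(2))
    return s,R
E
python3 - <<'E'
from h import *
c=shot('wrist'); pose()
P=cloud(c); Z=P[...,2]
for a,b in ((.067,.075),(.115,.126)):
    q=P[(Z>a)&(Z<b)&(abs(P[...,0]-.538)<.13)&(abs(P[...,1]+.29)<.1)]; print(q.mean(0),cv2.minAreaRect(q[:,:2].astype(np.float32)*1000))
E
```

```text
Traceback (most recent call last):
  File "h.py", line 45, in pose
    print('t',round(s['t'],2),'p',(s['eef_pos']*1000).round(1),'yaw',np.degrees(np.arctan2(R[1,1],R[0,1])).round(2),'tilt',(R[:2,2]*1000).round(1),'F',s['ft_force'].round(1),'M',s['torque'].round(2),'w',s['gripper_width'].round(4),'g',s['grip_force'],'q',s['qpos'].round(2))
                                                                                                                                                                                                           ^^^^^^^^^^^^^^^^^^^^^^^^
AttributeError: 'float' object has no attribute 'round'
```

Emit:
move_arm(plan=[[-0.5,0,-20,0,0,-0.012,0.1],[-0.5,0,-45,0,0,-0.012,0.1],[-0.5,0,-60,0,0,-0.012,0.1],[-0.5,0,-65,0,0,-0.012,0.1],[-0.5,0,-65,0,0,-0.012,0.1],[-0.5,0,-65,0,0,-0.012,0.1],[-0.5,0,-65,0,0,-0.012,0.1],[-0.5,0,-65,0,0,-0.012,0.1]])

```text
t: 20.3
eef_pos: [0.5391, -0.2907, 0.0933]
tool_rot: [1.0, 0.001, 0.001, 0.001]
ft_force: [1.0, -0.3, 0.7]
gripper_width: 0.0469
grip_force: 0.0
```

```bash
sed -i "s/s\['gripper_width'\].round(4)/round(s['gripper_width'],4)/" h.py; python3 - <<'E'
from h import *
c=shot('wrist'); pose()
P=cloud(c); Z=P[...,2]
for a,b in ((.067,.075),(.115,.126)):
    q=P[(Z>a)&(Z<b)&(abs(P[...,0]-.538)<.13)&(abs(P[...,1]+.29)<.1)]; print(q.mean(0),cv2.minAreaRect(q[:,:2].astype(np.float32)*1000))
E
```

```text
t 20.35 p [ 539.  -290.7   93.2] yaw -89.9 tilt [ 2.3 -1.4] F [ 0.1 -0.2  0.2] M [-0.01 -0.03 -0.03] w 0.0468 g 0.0 q [-0.54  0.26  1.87  0.    1.    1.03]
[ 0.57681069 -0.28947945  0.07167893] ((555.8861694335938, -290.828369140625), (130.8372344970703, 174.31069946289062), 89.97731018066406)
[ 0.54977325 -0.29073277  0.12014086] ((544.9751586914062, -290.8551025390625), (70.17615509033203, 59.89772415161133), 38.47320556640625)
```

Emit:
move_arm(plan=[[0,0,0,0,0,0,-1],[0,0,0,0,0,0,-1],[0,0,0,0,0,0,-1],[0,0,0,0,0,0,-1],[0,0,0,0,0,0,-1],[0,0,0,0,0,0,-1],[0,0,0,0,0,0,-1],[0,0,0,0,0,0,-1]], squeeze=120)

```text
t: 21.02
eef_pos: [0.5383, -0.2909, 0.0925]
tool_rot: [1.0, 0.001, 0.0, 0.001]
ft_force: [-2.4, -3.0, 5.6]
gripper_width: 0.0163
grip_force: 117.5
```

Emit:
move_arm(plan=[[0,0,10,0,0,0,-1],[0,0,25,0,0,0,-1],[0,0,45,0,0,0,-1],[0,0,70,0,0,0,-1],[0,0,95,0,0,0,-1],[0,0,115,0,0,0,-1],[0,0,130,0,0,0,-1],[0,0,130,0,0,0,-1]])

```text
t: 21.68
eef_pos: [0.539, -0.29, 0.2241]
tool_rot: [1.0, 0.001, 0.002, 0.0]
ft_force: [0.8, 0.0, -5.2]
gripper_width: 0.0159
grip_force: 117.8
```

```bash
cat >> h.py <<'E'
def lidlook(c,s,R):
    """lid plate in tool coords (mm): plate-plane points near gripper"""
    P=(cloud(c)-s['eef_pos'])@R
    Z=P[...,2]; m=(Z>.012)&(Z<.03)&(abs(P[...,0])<.13)&(abs(P[...,1])<.09)
    q=P[m]; A=np.c_[q[:,:2],np.ones(len(q))]
    k=np.linalg.lstsq(A,q[:,2],rcond=None)[0]
    for _ in range(3):
        g=abs(q[:,2]-A@k)<.003; k=np.linalg.lstsq(A[g],q[g,2],rcond=None)[0]
    print('plate z(tool) %.1f mm slope %.4f %.4f n %d'%(k[2]*1000,k[0],k[1],g.sum()), cv2.minAreaRect(q[g][:,:2].astype(np.float32)*1000))
E
python3 - <<'E'
from h import *
c=shot('wrist'); s,R=pose(); lidlook(c,s,R)
E
```

```text
t 21.73 p [ 538.3 -289.7  222. ] yaw -89.89 tilt [1.2 0.2] F [-0.5 -0.2 -7.5] M [ 0.01  0.01 -0.04] w 0.016 g 117.80577778816223 q [-0.53  0.15  1.76  0.    1.23  1.03]
plate z(tool) 18.7 mm slope -0.0031 -0.0058 n 31601 ((7.5609893798828125, 0.14650726318359375), (131.20213317871094, 196.12655639648438), 89.98306274414062)
```

Emit:
move_arm(plan=[[2,15,0,0,0,0.08,-1],[6,35,5,0,0,0.19,-1],[10,60,5,0,0,0.31,-1],[14,85,5,0,0,0.43,-1],[18,110,5,0,0,0.55,-1],[22,135,5,0,0,0.67,-1],[26,160,5,0,0,0.79,-1],[30,185,5,0,0,0.91,-1]])

```text
t: 22.4
eef_pos: [0.5658, -0.103, 0.2228]
tool_rot: [0.897, 0.443, -0.002, -0.002]
ft_force: [0.6, -0.8, -7.4]
gripper_width: 0.0164
grip_force: 117.9
```

Emit:
move_arm(plan=[[4,20,0,0,0,0.12,-1],[8,40,0,0,0,0.24,-1],[12,60,0,0,0,0.36,-1],[16,80,0,0,0,0.48,-1],[20,95,0,0,0,0.6,-1],[20,105,0,0,0,0.72,-1],[20,107,0,0,0,0.8,-1],[20,107,0,0,0,0.82,-1]])

```text
t: 23.07
eef_pos: [0.5857, 0.0034, 0.2229]
tool_rot: [0.646, 0.763, -0.002, -0.003]
ft_force: [0.0, -0.3, -6.5]
gripper_width: 0.0162
grip_force: 118.0
```

```bash
python3 - <<'E'
from h import *
c=shot('wrist'); s,R=pose(); lidlook(c,s,R)
E
```

```text
t 23.12 p [585.9   2.7 223.3] yaw 9.33 tilt [-5.8  0.4] F [ 0.9 -0.6 -7.5] M [-0.03 -0.01  0.02] w 0.0161 g 117.95536994934082 q [-0.04  0.11  1.8   0.    1.24 -0.2 ]
plate z(tool) 21.0 mm slope 0.0022 -0.0056 n 31617 ((6.2678985595703125, 1.0442276000976562), (131.38729858398438, 196.28292846679688), 89.91693115234375)
```

Emit:
move_arm(plan=[[2,-0.8,-8,0,0,0,-1],[2,-0.8,-16,0,0,0,-1],[2,-0.8,-24,0,0,0,-1],[2,-0.8,-32,0,0,0,-1],[2,-0.8,-38,0,0,0,-1],[2,-0.8,-38,0,0,0,-1],[2,-0.8,-38,0,0,0,-1],[2,-0.8,-38,0,0,0,-1]])

```text
t: 23.78
eef_pos: [0.5902, 0.001, 0.1889]
tool_rot: [0.648, 0.762, 0.0, 0.0]
ft_force: [-0.0, 0.7, -6.4]
gripper_width: 0.0163
grip_force: 117.9
```

```bash
python3 - <<'E'
from h import *
c=shot('wrist'); s,R=pose(); lidlook(c,s,R)
c=shot('side'); 
cv2.imwrite('pics/s6.png',cv2.resize(c['pixels'][130:280,170:370],(800,600),interpolation=cv2.INTER_CUBIC))
E
```

```text
t 23.83 p [590.5   1.1 189.3] yaw 9.22 tilt [ 1.3 -0. ] F [ 0.4  0.5 -6.6] M [0.03 0.08 0.02] w 0.0162 g 117.8734016418457 q [-0.04  0.13  1.84  0.    1.17 -0.2 ]
plate z(tool) 21.0 mm slope 0.0024 -0.0057 n 31657 ((5.123985290527344, 1.30181884765625), (131.46749877929688, 196.9302978515625), 89.94192504882812)
```

View pics/s6.png

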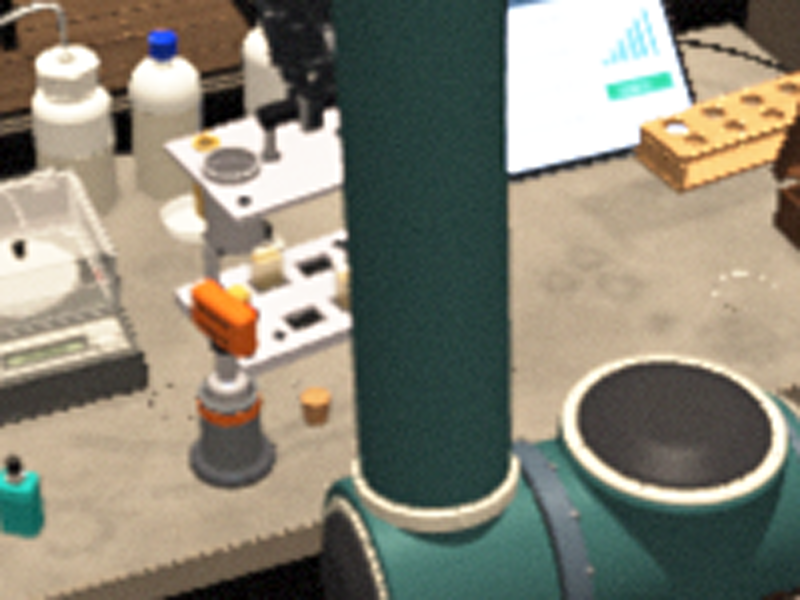

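Emit:
move_arm(plan=[[-2.5,0.9,0,0,0,0.001,-1],[-2.5,0.9,0,0,0,0.001,-1],[-2.5,0.9,-4,0,0,0.001,-1],[-2.5,0.9,-8,0,0,0.001,-1],[-2.5,0.9,-12,0,0,0.001,-1],[-2.5,0.9,-15,0,0,0.001,-1],[-2.5,0.9,-15,0,0,0.001,-1],[-2.5,0.9,-15,0,0,0.001,-1]])

```text
t: 24.55
eef_pos: [0.587, 0.002, 0.1729]
tool_rot: [0.648, 0.762, -0.0, -0.0]
ft_force: [0.3, -0.5, -7.0]
gripper_width: 0.0166
grip_force: 117.8
```

Emit:
move_arm(plan=[[0,0,-2,0,0,0,-1],[0,0,-4,0,0,0,-1],[0,0,-6,0,0,0,-1],[0,0,-8,0,0,0,-1],[0,0,-10,0,0,0,-1],[0,0,-12,0,0,0,-1],[0,0,-12,0,0,0,-1],[0,0,-12,0,0,0,-1]])

```text
t: 25.22
eef_pos: [0.5873, 0.0021, 0.1613]
tool_rot: [0.648, 0.762, -0.0, -0.0]
ft_force: [-1.3, 0.9, -7.2]
gripper_width: 0.0158
grip_force: 117.9
```

```bash
python3 - <<'E'
from h import *
c=shot('wrist'); s,R=pose(); lidlook(c,s,R)
E
```

```text
t 25.27 p [587.4   2.  161.5] yaw 9.28 tilt [-0.1  0. ] F [-0.6  0.6 -6.6] M [ 0.03 -0.01 -0.01] w 0.0162 g 117.87372708320618 q [-0.04  0.15  1.87  0.    1.12 -0.2 ]
plate z(tool) 20.9 mm slope 0.0022 -0.0054 n 31619 ((5.3099822998046875, 1.1214447021484375), (196.71682739257812, 131.17111206054688), 0.16121090948581696)
```

Emit:
move_arm(plan=[[0,0,-2,0,0,0,-1],[0,0,-4,0,0,0,-1],[0,0,-6,0,0,0,-1],[0,0,-8,0,0,0,-1],[0,0,-10,0,0,0,-1],[0,0,-12,0,0,0,-1],[0,0,-12,0,0,0,-1],[0,0,-12,0,0,0,-1]])

```text
t: 25.93
eef_pos: [0.5871, 0.0023, 0.1491]
tool_rot: [0.648, 0.762, -0.0, -0.0]
ft_force: [-1.2, 2.8, -7.5]
gripper_width: 0.0162
grip_force: 117.8
```

```bash
python3 -c "
from h import *
pose()"
```

```text
t 25.93 p [587.1   2.3 149.1] yaw 9.29 tilt [-0.9  0.4] F [-1.2  2.8 -7.5] M [0.38 0.1  0.05] w 0.0162 g 117.79306411743164 q [-0.04  0.16  1.88  0.    1.1  -0.2 ]
```

Emit:
move_arm(plan=[[-0.2,0.5,-2,0,0,0,-1],[-0.2,0.6,-4,0,0,0,-1],[-0.2,0.6,-6,0,0,0,-1],[-0.2,0.6,-8,0,0,0,-1],[-0.2,0.6,-10,0,0,0,-1],[-0.2,0.6,-12,0,0,0,-1],[-0.2,0.6,-14,0,0,0,-1],[-0.2,0.6,-15,0,0,0,-1]])

```text
t: 26.6
eef_pos: [0.5872, 0.0026, 0.1342]
tool_rot: [0.648, 0.762, -0.0, -0.0]
ft_force: [0.3, 0.1, -5.8]
gripper_width: 0.0161
grip_force: 118.1
```

```bash
python3 -c "
from h import *
pose()"
```

```text
t 26.6 p [587.2   2.6 134.2] yaw 9.28 tilt [-0.3 -0.1] F [ 0.3  0.1 -5.8] M [0.18 0.12 0.09] w 0.0161 g 118.10832738876343 q [-0.04  0.18  1.89 -0.    1.07 -0.2 ]
```

Excellent. Down to home (TCP ≈ 0.1085).

Emit:
move_arm(plan=[[0,0,-3,0,0,0,-1],[0,0,-6,0,0,0,-1],[0,0,-9,0,0,0,-1],[0,0,-12,0,0,0,-1],[0,0,-15,0,0,0,-1],[0,0,-18,0,0,0,-1],[0,0,-20,0,0,0,-1],[0,0,-22,0,0,0,-1]])

```text
t: 27.27
eef_pos: [0.5871, 0.0026, 0.1121]
tool_rot: [0.648, 0.762, -0.0, -0.0]
ft_force: [-1.0, 3.1, -7.3]
gripper_width: 0.0163
grip_force: 127.8
```

Emit:
move_arm(plan=[[0,0,-1,0,0,0,-1],[0,0,-2,0,0,0,-1],[0,0,-3,0,0,0,-1],[0,0,-4,0,0,0,-1],[0,0,-4.5,0,0,0,-1],[0,0,-4.5,0,0,0,-1],[0,0,-4.5,0,0,0,-1],[0,0,-4.5,0,0,0,-1]])

```text
t: 27.93
eef_pos: [0.5874, 0.0027, 0.1085]
tool_rot: [0.648, 0.762, 0.0, 0.0]
ft_force: [-0.6, -1.3, -4.6]
gripper_width: 0.0164
grip_force: 127.8
```

```bash
python3 -c "
from h import *
pose()"
```

```text
t 27.93 p [587.4   2.7 108.5] yaw 9.29 tilt [ 0.4 -0. ] F [-0.6 -1.3 -4.6] M [-1.61  0.21  0.07] w 0.0164 g 127.7621340751648 q [-0.04  0.21  1.91  0.    1.02 -0.2 ]
```

Emit:
move_arm(plan=[[0,0,-0.5,0,0,0,-1],[0,0,-1,0,0,0,-1],[0,0,-1.5,0,0,0,-1],[0,0,-1.5,0,0,0,-1],[0,0,-1.5,0,0,0,-1],[0,0,-1.5,0,0,0,-1],[0,0,-1.5,0,0,0,-1],[0,0,-1.5,0,0,0,-1]])

```text
t: 28.6
eef_pos: [0.5879, 0.003, 0.1084]
tool_rot: [0.648, 0.762, 0.001, 0.0]
ft_force: [-3.9, 3.6, 5.3]
gripper_width: 0.0161
grip_force: 122.1
```

Emit:
move_arm(plan=[[0,0,0,0,0,0,0.1],[0,0,0,0,0,0,0.1],[0,0,0,0,0,0,0.1],[0,0,0,0,0,0,0.1],[0,0,0,0,0,0,0.1],[0,0,0,0,0,0,0.1],[0,0,35,0,0,0,0.1],[0,0,75,0,0,0,0.1]], squeeze=40)

```text
t: 29.27
eef_pos: [0.5839, 0.0027, 0.178]
tool_rot: [0.648, 0.762, -0.003, -0.004]
ft_force: [0.9, -0.2, -0.4]
gripper_width: 0.0469
grip_force: 0.0
```

Emit:
move_arm(plan=[[0,0,35,0,0,0,0.1],[0,0,70,0,0,0,0.1],[0,0,105,0,0,0,0.1],[0,0,140,0,0,0,0.1],[0,0,170,0,0,0,0.1],[0,0,170,0,0,0,0.1],[0,0,170,0,0,0,0.1],[0,0,170,0,0,0,0.1]])

```text
t: 29.93
eef_pos: [0.5871, 0.0026, 0.3511]
tool_rot: [0.648, 0.762, -0.0, -0.0]
ft_force: [-0.4, -0.9, -0.6]
gripper_width: 0.0468
grip_force: 0.0
```

```bash
python3 - <<'E'
from h import *
c=shot('wrist'); s,R=pose()
P=cloud(c); Z=P[...,2]
for a,b in ((.08,.093),(.13,.142)):
    q=P[(Z>a)&(Z<b)&(abs(P[...,0]-.5885)<.1)&(abs(P[...,1])<.125)]; print(q.mean(0),np.median(q[:,2]),cv2.minAreaRect(q[:,:2].astype(np.float32)*1000))
q=P[(Z>.08)&(Z<.093)&(abs(P[...,0]-.5885)<.1)&(abs(P[...,1])<.125)]
print(np.linalg.lstsq(np.c_[q[:,:2]-[.5885,.002],np.ones(len(q))],q[:,2],rcond=None)[0])
# key
m=(abs(P[...,0]-.42)<.06)&(abs(P[...,1]-.132)<.06)
for a,b in ((.07,.078),(.08,.095),(.16,.175)):
    q=P[m&(Z>a)&(Z<b)]; 
    if len(q)>9: print(len(q),q.mean(0),cv2.minAreaRect(q[:,:2].astype(np.float32)*1000))
cv2.imwrite('pics/w7.png',cv2.resize(c['pixels'],(800,600),interpolation=cv2.INTER_CUBIC))
E
```

```text
t 29.98 p [586.6   2.6 350. ] yaw 9.28 tilt [-2.4  0.1] F [ 0.4  0.1 -0.9] M [-0.03  0.02 -0.02] w 0.047 g 0.0 q [-0.04  0.05  1.64 -0.    1.46 -0.2 ]
[0.58845447 0.00736416 0.08782169] 0.08773290068329281 ((589.2366943359375, 1.4463348388671875), (130.72616577148438, 210.19949340820312), 9.380722999572754)
[0.58872695 0.00405663 0.13613335] 0.1363022373109264 ((589.4085693359375, 1.9783210754394531), (17.156352996826172, 91.87680053710938), 8.885330200195312)
[ 0.00145606 -0.00038718  0.08782383]
312 [0.42326571 0.12934661 0.07401544] ((419.676513671875, 131.50350952148438), (50.802093505859375, 36.4461555480957), 40.669189453125)
258 [0.42083153 0.13130095 0.08609334] ((418.763916015625, 130.8228302001953), (34.167598724365234, 18.99879264831543), 29.581605911254883)
1126 [0.4164206  0.13696756 0.16439208] ((415.5649719238281, 137.92552185058594), (63.12122344970703, 22.282901763916016), 19.997957229614258)
```

View pics/w7.png

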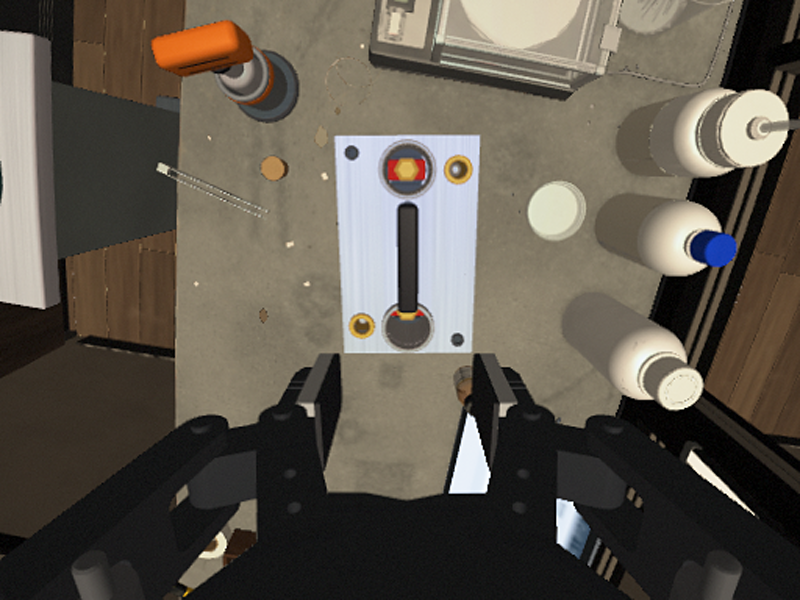

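Emit:
move_arm(plan=[[-10,8,0,0,0,0.11,0.1],[-20,16,0,0,0,0.22,0.1],[-30,24,0,0,0,0.33,0.1],[-40,32,0,0,0,0.44,0.1],[-50,40,0,0,0,0.55,0.1],[-60,48,0,0,0,0.66,0.1],[-70,56,0,0,0,0.77,0.1],[-80,64,0,0,0,0.88,0.1]])

```text
t: 30.65
eef_pos: [0.5057, 0.0669, 0.349]
tool_rot: [0.259, 0.966, -0.001, -0.002]
ft_force: [0.1, -1.3, 1.1]
gripper_width: 0.0468
grip_force: 0.0
```

Emit:
move_arm(plan=[[-12,10,0,0,0,0.11,0.1],[-24,20,0,0,0,0.22,0.1],[-36,30,0,0,0,0.33,0.1],[-48,40,0,0,0,0.44,0.1],[-60,50,-15,0,0,0.55,0.1],[-72,60,-30,0,0,0.66,0.1],[-84,68,-45,0,0,0.77,0.1],[-89,68,-60,0,0,0.87,0.1]])

```text
t: 31.32
eef_pos: [0.4158, 0.1354, 0.2887]
tool_rot: [-0.173, 0.985, 0.0, -0.002]
ft_force: [0.4, -1.2, 0.3]
gripper_width: 0.0467
grip_force: 0.0
```

Emit:
move_arm(plan=[[0,0,0,0,0,0,0.1],[0,0,0,0,0,0,0.1],[0,0,0,0,0,0,0.1],[0,0,0,0,0,0,0.1],[0,0,0,0,0,0,0.1],[0,0,0,0,0,0,0.1],[0,0,0,0,0,0,0.1],[0,0,0,0,0,0,0.1]])

```text
t: 31.98
eef_pos: [0.4186, 0.1346, 0.292]
tool_rot: [-0.169, 0.986, 0.0, 0.0]
ft_force: [0.3, -0.2, -0.0]
gripper_width: 0.047
grip_force: 0.0
```

```bash
python3 - <<'E'
from h import *
c=shot('wrist'); s,R=pose()
P=cloud(c); Z=P[...,2]
m=(abs(P[...,0]-.42)<.05)&(abs(P[...,1]-.132)<.05)
for a,b in ((.012,.06),(.07,.079),(.08,.095),(.1,.125),(.135,.155),(.155,.175)):
    q=P[m&(Z>a)&(Z<b)]; 
    if len(q)>9: print(a,len(q),q.mean(0),cv2.minAreaRect(q[:,:2].astype(np.float32)*1000))
q=P[m&(Z>.155)&(Z<.175)]; print('tilt',np.linalg.lstsq(np.c_[q[:,:2]-q[:,:2].mean(0),np.ones(len(q))],q[:,2],rcond=None)[0])
cv2.imwrite('pics/w8.png',cv2.resize(c['pixels'],(800,600),interpolation=cv2.INTER_CUBIC))
E
```

```text
t 32.03 p [418.5 134.6 291.9] yaw 109.52 tilt [0.4 0.1] F [ 0.3  0.2 -0.1] M [0.   0.   0.01] w 0.047 g 0.0 q [ 0.25 -0.23  1.99 -0.    1.38 -1.66]
0.012 101 [0.40260207 0.12715983 0.03468087] ((406.8131103515625, 137.21878051757812), (36.655601501464844, 49.570716857910156), 28.735897064208984)
0.07 242 [0.41478637 0.13373296 0.07430647] ((412.94921875, 135.5392608642578), (42.29051971435547, 49.40596389770508), 24.508621215820312)
0.08 61 [0.41629764 0.12995692 0.08464166] ((417.11688232421875, 137.2539520263672), (21.72154426574707, 33.90195083618164), 5.398210048675537)
0.135 38 [0.38471096 0.12584979 0.14426444] ((385.76873779296875, 126.69513702392578), (4.404617786407471, 20.36130142211914), 23.218250274658203)
0.155 1262 [0.41177335 0.13635258 0.16461174] ((413.58184814453125, 137.35211181640625), (63.578819274902344, 21.22343635559082), 19.16860008239746)
tilt [0.01557509 0.0089703  0.16461174]
```

View pics/w8.png

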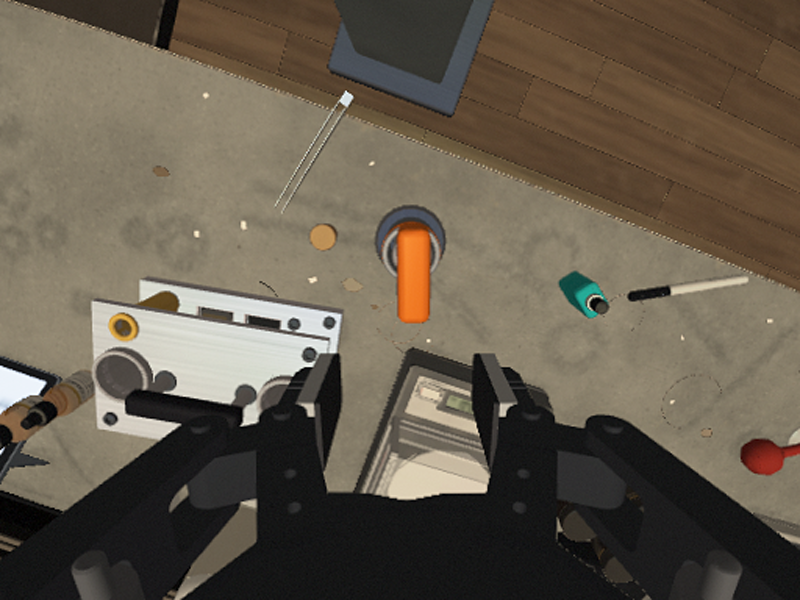

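Emit:
move_arm(plan=[[-4.5,2.7,-25,0,0,0,0.1],[-4.5,2.7,-55,0,0,0,0.1],[-4.5,2.7,-85,0,0,0,0.1],[-4.5,2.7,-100,0,0,0,0.1],[-4.5,2.7,-110,0,0,0,0.1],[-4.5,2.7,-110,0,0,0,0.1],[-4.5,2.7,-110,0,0,0,0.1],[-4.5,2.7,-110,0,0,0,0.1]])

```text
t: 32.7
eef_pos: [0.4149, 0.1377, 0.1832]
tool_rot: [-0.17, 0.985, 0.0, 0.001]
ft_force: [0.5, -1.2, 0.6]
gripper_width: 0.0471
grip_force: 0.0
```

```bash
cat >> h.py <<'E'
def padl(c,s,R):
    P=(cloud(c)-s['eef_pos'])@R; zz=cloud(c)[...,2]
    px=c['pixels'].astype(int); org=(px[...,2]>150)&(px[...,2]-px[...,0]>90)
    m=org&(abs(P[...,0])<.06)&(abs(P[...,1])<.04)
    zt=np.percentile(P[m][:,2],5); q=P[m&(abs(P[...,2]-zt)<.005)]
    print('paddle top tool z %.1f'%(zt*1000),len(q),cv2.minAreaRect(q[:,:2].astype(np.float32)*1000),q.min(0).round(4),q.max(0).round(4))
E
python3 - <<'E'
from h import *
c=shot('wrist'); s,R=pose(); padl(c,s,R)
E
```

```text
t 32.75 p [415.1 137.7 183.4] yaw 109.54 tilt [3.1 0.8] F [0.1 0.3 0.2] M [-0.    0.02  0.03] w 0.0472 g 0.0 q [ 0.26 -0.16  2.14 -0.    1.16 -1.65]
paddle top tool z 16.9 2807 ((1.826803207397461, 0.34162235260009766), (20.475345611572266, 61.98031234741211), 89.85242462158203) [-0.0292 -0.0099  0.0156] [0.0328 0.0105 0.0218]
```

Emit:
move_arm(plan=[[-1.6,-0.3,-10,0,0,0,0.1],[-1.6,-0.3,-25,0,0,0,0.1],[-1.6,-0.3,-40,0,0,0,0.1],[-1.6,-0.3,-50,0,0,0,0.1],[-1.6,-0.3,-54,0,0,0,0.1],[-1.6,-0.3,-54,0,0,0,0.1],[-1.6,-0.3,-54,0,0,0,0.1],[-1.6,-0.3,-54,0,0,0,0.1]])

```text
t: 33.42
eef_pos: [0.4129, 0.1373, 0.1285]
tool_rot: [-0.17, 0.985, 0.0, 0.001]
ft_force: [0.1, 0.3, 0.7]
gripper_width: 0.0472
grip_force: 0.0
```

Emit:
move_arm(plan=[[0,0,0,0,0,0,0.1],[0,0,0,0,0,0,-0.9],[0,0,0,0,0,0,-0.9],[0,0,0,0,0,0,-0.9],[0,0,0,0,0,0,-0.9],[0,0,0,0,0,0,-0.9],[0,0,0,0,0,0,-0.9],[0,0,0,0,0,0,-0.9]], squeeze=110)

```text
t: 34.08
eef_pos: [0.4129, 0.1373, 0.1284]
tool_rot: [-0.17, 0.985, 0.0, 0.001]
ft_force: [-0.1, 0.6, 5.6]
gripper_width: 0.0205
grip_force: 107.8
```

```bash
python3 - <<'E'
from h import *
c=shot('wrist'); s,R=pose(); padl(c,s,R)
E
```

```text
t 34.13 p [412.9 137.3 128.4] yaw 109.55 tilt [1.5 0.5] F [-0.3  0.7  5.3] M [0.1  0.07 0.01] w 0.0209 g 107.76052594184875 q [ 0.26 -0.11  2.2   0.    1.04 -1.65]
paddle top tool z -38.1 4862 ((3.056682586669922, -0.11298179626464844), (20.467668533325195, 54.770599365234375), 89.60902404785156) [-0.0243 -0.0104 -0.0392] [ 0.0304  0.0101 -0.0331]
```

Emit:
move_arm(plan=[[0,0,10,0,0,0,-0.9],[0,0,25,0,0,0,-0.9],[0,0,45,0,0,0,-0.9],[0,0,70,0,0,0,-0.9],[0,0,95,0,0,0,-0.9],[0,0,120,0,0,0,-0.9],[0,0,140,0,0,0,-0.9],[0,0,140,0,0,0,-0.9]])

```text
t: 34.8
eef_pos: [0.4141, 0.1375, 0.2719]
tool_rot: [-0.17, 0.985, 0.0, 0.003]
ft_force: [1.3, 0.1, -2.2]
gripper_width: 0.0209
grip_force: 108.0
```

Emit:
move_arm(plan=[[15,-5,0,0,0,-0.09,-0.9],[35,-12,0,0,0,-0.2,-0.9],[55,-19,0,0,0,-0.31,-0.9],[75,-26,0,0,0,-0.42,-0.9],[90,-33,0,0,0,-0.53,-0.9],[95,-35,0,0,0,-0.64,-0.9],[95,-35,0,0,0,-0.7,-0.9],[95,-35,0,0,0,-0.7,-0.9]])

```text
t: 35.47
eef_pos: [0.5061, 0.1015, 0.2647]
tool_rot: [0.179, 0.984, -0.001, -0.002]
ft_force: [-0.3, 0.2, -3.2]
gripper_width: 0.021
grip_force: 108.1
```

```bash
python3 - <<'E'
from h import *
c=shot('wrist'); s,R=pose(); padl(c,s,R)
P=cloud(c); np.save('P9.npy',P); Z=P[...,2]
for a,b in ((.080,.092),(.127,.142)):
    q=P[(Z>a)&(Z<b)&(abs(P[...,0]-.5885)<.11)&(abs(P[...,1])<.14)]
    if len(q)>20: print(a,len(q),q.mean(0),cv2.minAreaRect(q[:,:2].astype(np.float32)*1000))
cv2.imwrite('pics/w9.png',cv2.resize(c['pixels'],(800,600),interpolation=cv2.INTER_CUBIC))
E
```

```text
t 35.52 p [505.9 101.7 265.1] yaw 69.5 tilt [-4.4 -0.7] F [-0.2 -0.2 -3.4] M [-0.01  0.   -0.02] w 0.0205 g 108.09147119522095 q [ 0.15 -0.06  1.89 -0.    1.31 -1.06]
paddle top tool z -37.8 4734 ((2.6074180603027344, 0.5050106048583984), (54.506893157958984, 20.048709869384766), 0.01679551787674427) [-0.0246 -0.0095 -0.0387] [ 0.0299  0.0105 -0.0329]
0.08 4584 [ 0.55003081 -0.01715143  0.08791896] ((560.7022705078125, -12.571517944335938), (69.83728790283203, 192.72218322753906), 9.403040885925293)
```

View pics/w9.png

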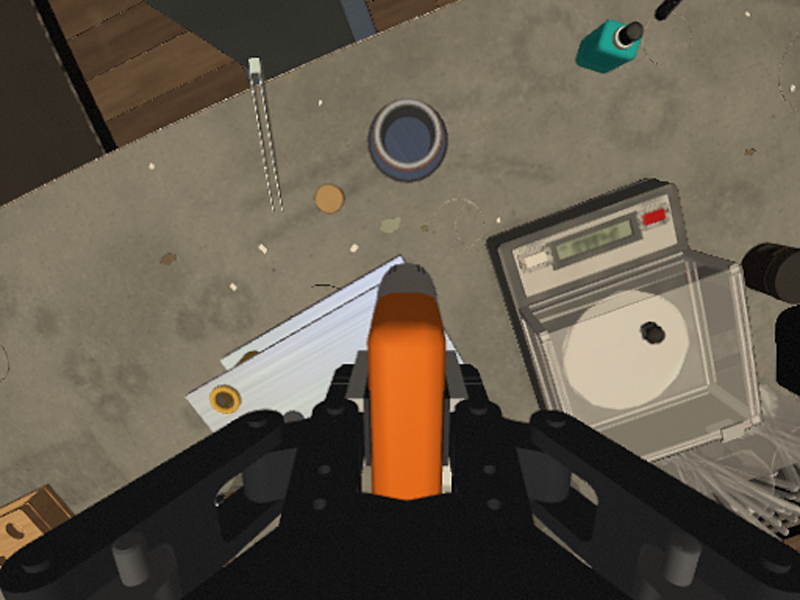

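Emit:
move_arm(plan=[[15,-5,0,0,0,0,-0.9],[35,-12,0,0,0,0,-0.9],[55,-20,0,0,0,0,-0.9],[67,-25,0,0,0,0,-0.9],[69,-25,0,0,0,0,-0.9],[69,-25,0,0,0,0,-0.9],[69,-25,0,0,0,0,-0.9],[69,-25,0,0,0,0,-0.9]])

```text
t: 36.18
eef_pos: [0.5751, 0.0774, 0.2672]
tool_rot: [0.178, 0.984, -0.0, -0.001]
ft_force: [0.1, -0.6, -3.4]
gripper_width: 0.021
grip_force: 108.2
```

```bash
python3 - <<'E'
from h import *
c=shot('wrist'); s,R=pose(); padl(c,s,R)
P=np.load('P9.npy'); Z=P[...,2]
q=P[(Z>.071)&(Z<.079)&(abs(P[...,0]-.415)<.04)&(abs(P[...,1]-.135)<.04)]; print('rim',len(q),cv2.minEnclosingCircle(q[:,:2].astype(np.float32)*1000),cv2.fitEllipse(q[:,:2].astype(np.float32)*1000))
E
```

```text
t 36.23 p [575.2  77.4 267.5] yaw 69.49 tilt [-0.8  0.1] F [-0.4  0.1 -2.9] M [ 0.01  0.   -0.01] w 0.0208 g 108.2283103466034 q [ 0.09  0.07  1.77  0.    1.31 -1.12]
paddle top tool z -37.9 4689 ((3.1338367462158203, 0.5694656372070312), (19.88878631591797, 54.2437744140625), 89.9288558959961) [-0.024  -0.0094 -0.0394] [ 0.0303  0.0105 -0.033 ]
rim 564 ((415.0247497558594, 136.6654815673828), 25.293493270874023) ((415.2674255371094, 136.64935302734375), (45.38825607299805, 45.813079833984375), 21.68025779724121)
```

Emit:
move_arm(plan=[[1.2,-1.2,0,0,0,0,-0.9],[1.2,-1.2,-10,0,0,0,-0.9],[1.2,-1.2,-25,0,0,0,-0.9],[1.2,-1.2,-45,0,0,0,-0.9],[1.2,-1.2,-65,0,0,0,-0.9],[1.2,-1.2,-85,0,0,0,-0.9],[1.2,-1.2,-97,0,0,0,-0.9],[1.2,-1.2,-99,0,0,0,-0.9]])

```text
t: 36.9
eef_pos: [0.5747, 0.0757, 0.1648]
tool_rot: [0.178, 0.984, -0.001, -0.003]
ft_force: [-1.4, 0.4, -2.8]
gripper_width: 0.021
grip_force: 108.2
```

Emit:
move_arm(plan=[[0,0,-1,0,0,0,-0.9],[0,0,-2,0,0,0,-0.9],[0,0,-3,0,0,0,-0.9],[0,0,-4,0,0,0,-0.9],[0,0,-5,0,0,0,-0.9],[0,0,-6,0,0,0,-0.9],[0,0,-7,0,0,0,-0.9],[0,0,-8,0,0,0,-0.9]])

```text
t: 37.57
eef_pos: [0.5774, 0.0758, 0.1608]
tool_rot: [0.178, 0.984, 0.0, 0.0]
ft_force: [-1.1, -0.2, -0.0]
gripper_width: 0.0207
grip_force: 108.4
```

```bash
python3 -c "
from h import *
pose()"
```

```text
t 37.57 p [577.4  75.8 160.8] yaw 69.44 tilt [0.3 0. ] F [-1.1 -0.2 -0. ] M [-0.05  0.24 -0.03] w 0.0207 g 108.38921427726746 q [ 0.09  0.14  1.88  0.    1.12 -1.12]
```

Emit:
move_arm(plan=[[-0.8,0.2,0,0,0,0,-0.9],[-0.8,0.2,-1,0,0,0,-0.9],[-0.8,0.2,-2,0,0,0,-0.9],[-0.8,0.2,-3,0,0,0,-0.9],[-0.8,0.2,-4,0,0,0,-0.9],[-0.8,0.2,-5,0,0,0,-0.9],[-0.8,0.2,-6,0,0,0,-0.9],[-0.8,0.2,-6,0,0,0,-0.9]])

```text
t: 38.23
eef_pos: [0.5762, 0.0759, 0.1541]
tool_rot: [0.178, 0.984, -0.0, -0.0]
ft_force: [-0.9, -0.7, -4.9]
gripper_width: 0.0212
grip_force: 108.1
```

```bash
python3 -c "
from h import *
pose()"
```

```text
t 38.23 p [576.2  75.9 154.1] yaw 69.44 tilt [-0.8 -0.2] F [-0.9 -0.7 -4.9] M [-0.27  0.28 -0.01] w 0.0212 g 108.12517046928406 q [ 0.09  0.15  1.89 -0.    1.1  -1.12]
```

Emit:
move_arm(plan=[[0,0,-1,0,0,0,-0.9],[0,0,-2,0,0,0,-0.9],[0,0,-3,0,0,0,-0.9],[0,0,-4,0,0,0,-0.9],[0,0,-4.5,0,0,0,-0.9],[0,0,-4.5,0,0,0,-0.9],[0,0,-4.5,0,0,0,-0.9],[0,0,-4.5,0,0,0,-0.9]])

```text
t: 38.9
eef_pos: [0.5763, 0.076, 0.1498]
tool_rot: [0.178, 0.984, -0.0, -0.0]
ft_force: [-0.8, -1.0, -3.8]
gripper_width: 0.0206
grip_force: 108.1
```

```bash
python3 -c "
from h import *
pose()"
```

```text
t 38.9 p [576.3  76.  149.8] yaw 69.44 tilt [-0.5 -0.2] F [-0.8 -1.  -3.8] M [-0.46  0.47 -0.02] w 0.0206 g 108.11081171035767 q [ 0.09  0.15  1.89 -0.    1.1  -1.12]
```

Emit:
move_arm(plan=[[0,0,0,0,0,-0.1,-0.9],[0,0,0,0,0,-0.2,-0.9],[0,0,0,0,0,-0.3,-0.9],[0,0,0,0,0,-0.4,-0.9],[0,0,0,0,0,-0.5,-0.9],[0,0,0,0,0,-0.6,-0.9],[0,0,0,0,0,-0.7,-0.9],[0,0,0,0,0,-0.8,-0.9]])

```text
t: 39.57
eef_pos: [0.5755, 0.0759, 0.1496]
tool_rot: [0.549, 0.836, -0.001, -0.001]
ft_force: [-3.8, -1.6, -3.4]
gripper_width: 0.021
grip_force: 108.3
```

```bash
python3 -c "
from h import *
pose()"
```

```text
t 39.57 p [575.5  75.9 149.6] yaw 23.37 tilt [-2.4 -0.5] F [-3.8 -1.6 -3.4] M [-0.47  0.9   0.24] w 0.021 g 108.26135873794556 q [ 0.09  0.15  1.89 -0.    1.1  -0.32]
```

Emit:
move_arm(plan=[[0,0,0,0,0,-0.1,-0.9],[0,0,0,0,0,-0.2,-0.9],[0,0,0,0,0,-0.3,-0.9],[0,0,0,0,0,-0.4,-0.9],[0,0,0,0,0,-0.5,-0.9],[0,0,0,0,0,-0.6,-0.9],[0,0,0,0,0,-0.68,-0.9],[0,0,0,0,0,-0.74,-0.9]])

```text
t: 40.23
eef_pos: [0.5756, 0.0761, 0.1496]
tool_rot: [0.814, 0.581, -0.001, -0.001]
ft_force: [-3.7, -1.5, -2.6]
gripper_width: 0.0212
grip_force: 108.3
```

```bash
python3 -c "
from h import *
pose()"
```

```text
t 40.23 p [575.6  76.1 149.6] yaw -18.98 tilt [-2.2 -0.2] F [-3.7 -1.5 -2.6] M [-0.33  0.86  0.19] w 0.0212 g 108.27481985092163 q [0.09 0.15 1.89 0.   1.1  0.42]
```

Emit:
move_arm(plan=[[0,0,0,0,0,-0.02,-0.9],[0,0,0,0,0,-0.04,-0.9],[0,0,0,0,0,-0.06,-0.9],[0,0,0,0,0,-0.08,-0.9],[0,0,0,0,0,-0.08,-0.9],[0,0,0,0,0,-0.08,-0.9],[0,0,0,0,0,-0.08,-0.9],[0,0,0,0,0,-0.08,-0.9]])

```text
t: 40.9
eef_pos: [0.5757, 0.0761, 0.1496]
tool_rot: [0.836, 0.549, -0.001, -0.001]
ft_force: [-5.1, -1.3, -3.2]
gripper_width: 0.0206
grip_force: 108.1
```

```bash
python3 - <<'E'
from h import *
c=shot('wrist'); s,R=pose(); padl(c,s,R)
E
```

```text
t 40.95 p [575.8  76.  149.6] yaw -23.36 tilt [-1.8  0. ] F [-5.6 -0.2 -4.3] M [-0.26  1.44  0.13] w 0.0211 g 108.13177227973938 q [0.09 0.15 1.89 0.   1.1  0.5 ]
paddle top tool z -37.9 4723 ((4.602146148681641, 0.8609428405761719), (19.923227310180664, 54.427635192871094), 89.91854095458984) [-0.0226 -0.0091 -0.0391] [ 0.0318  0.0108 -0.0329]
```

Emit:
move_arm(plan=[[-0.4,0,0,0,0,-0.02,-0.9],[-0.8,0,0,0,0,-0.04,-0.9],[-0.8,0,0,0,0,-0.06,-0.9],[-0.8,0,0,0,0,-0.08,-0.9],[-0.8,0,0,0,0,-0.09,-0.9],[-0.8,0,0,0,0,-0.09,-0.9],[-0.8,0,0,0,0,-0.09,-0.9],[-0.8,0,0,0,0,-0.09,-0.9]])

```text
t: 41.62
eef_pos: [0.5755, 0.076, 0.1497]
tool_rot: [0.86, 0.511, -0.0, -0.0]
ft_force: [-3.7, -1.9, -8.5]
gripper_width: 0.021
grip_force: 107.7
```

```bash
python3 -c "
from h import *
pose()"
```

```text
t 41.62 p [575.5  76.  149.7] yaw -28.53 tilt [-0.5 -0.1] F [-3.7 -1.9 -8.5] M [-0.24  1.    0.14] w 0.021 g 107.74432897567749 q [ 0.09  0.15  1.89 -0.    1.1   0.59]
```

Emit:
move_arm(plan=[[-0.3,0,0.3,0,0,-0.02,-0.9],[-0.5,0,0.3,0,0,-0.04,-0.9],[-0.5,0,0.3,0,0,-0.06,-0.9],[-0.5,0,0.3,0,0,-0.08,-0.9],[-0.5,0,0.3,0,0,-0.08,-0.9],[-0.5,0,0.3,0,0,-0.08,-0.9],[-0.5,0,0.3,0,0,-0.08,-0.9],[-0.5,0,0.3,0,0,-0.08,-0.9]])

```text
t: 42.28
eef_pos: [0.5751, 0.076, 0.1498]
tool_rot: [0.879, 0.476, -0.0, -0.0]
ft_force: [-0.9, -1.0, -16.2]
gripper_width: 0.0208
grip_force: 108.0
```

```bash
python3 - <<'E'
from h import *
c=shot('wrist'); s,R=pose(); padl(c,s,R)
E
```

```text
t 42.33 p [575.1  76.  149.8] yaw -33.12 tilt [-0.5 -0.1] F [ -0.4  -1.7 -16.7] M [-0.32  0.16  0.19] w 0.021 g 108.05299043655396 q [ 0.09  0.15  1.9  -0.    1.1   0.67]
paddle top tool z -37.9 4703 ((4.926242828369141, 0.8353977203369141), (54.124393463134766, 19.907535552978516), 0.0506441704928875) [-0.0221 -0.0091 -0.0392] [ 0.032   0.0108 -0.0329]
```

Emit:
move_arm(plan=[[0,0,-0.3,0,0,-0.015,-0.9],[0,0,-0.3,0,0,-0.03,-0.9],[0,0,-0.3,0,0,-0.045,-0.9],[0,0,-0.3,0,0,-0.06,-0.9],[0,0,-0.3,0,0,-0.06,-0.9],[0,0,-0.3,0,0,-0.06,-0.9],[0,0,-0.3,0,0,-0.06,-0.9],[0,0,-0.3,0,0,-0.06,-0.9]])

```text
t: 43.0
eef_pos: [0.5751, 0.076, 0.1499]
tool_rot: [0.893, 0.45, -0.0, -0.0]
ft_force: [-0.9, -0.9, -18.1]
gripper_width: 0.0205
grip_force: 108.1
```

```bash
python3 -c "
from h import *
pose()"
```

```text
t 43.0 p [575.1  76.  149.9] yaw -36.55 tilt [-0.3 -0.1] F [ -0.9  -0.9 -18.1] M [-0.35  0.22  0.16] w 0.0205 g 108.09786915779114 q [ 0.09  0.15  1.9  -0.    1.1   0.73]
```

Emit:
move_arm(plan=[[0,0,0,0,0,-0.015,-0.9],[0,0,0,0,0,-0.03,-0.9],[0,0,0,0,0,-0.045,-0.9],[0,0,0,0,0,-0.06,-0.9],[0,0,0,0,0,-0.075,-0.9],[0,0,0,0,0,-0.09,-0.9],[0,0,0,0,0,-0.1,-0.9],[0,0,0,0,0,-0.1,-0.9]])

```text
t: 43.67
eef_pos: [0.5752, 0.0761, 0.1503]
tool_rot: [0.915, 0.404, 0.0, -0.0]
ft_force: [-2.5, -1.5, -15.3]
gripper_width: 0.0206
grip_force: 108.4
```

```bash
python3 - <<'E'
from h import *
c=shot('wrist'); s,R=pose(); padl(c,s,R)
E
```

```text
t 43.72 p [575.2  76.1 150.3] yaw -42.29 tilt [-0.  0.] F [ -2.6  -0.2 -14.1] M [-0.25  0.52  0.42] w 0.0208 g 108.4332275390625 q [0.09 0.15 1.9  0.   1.1  0.83]
paddle top tool z -37.9 4713 ((5.128124237060547, 0.6418943405151367), (19.876630783081055, 53.7911376953125), 89.81073760986328) [-0.0217 -0.0093 -0.039 ] [ 0.032   0.0107 -0.0329]
```

Emit:
move_arm(plan=[[0,0,0,0,0,-0.015,-0.9],[0,0,0,0,0,-0.03,-0.9],[0,0,0,0,0,-0.04,-0.9],[0,0,0,0,0,-0.05,-0.9],[0,0,0,0,0,-0.05,-0.9],[0,0,0,0,0,-0.05,-0.9],[0,0,0,0,0,-0.05,-0.9],[0,0,0,0,0,-0.05,-0.9]])

```text
t: 44.38
eef_pos: [0.5754, 0.0761, 0.1504]
tool_rot: [0.924, 0.381, 0.0, -0.0]
ft_force: [-2.5, -0.5, -10.3]
gripper_width: 0.0207
grip_force: 108.8
```

```bash
python3 -c "
from h import *
pose()"
```

```text
t 44.38 p [575.4  76.1 150.4] yaw -45.15 tilt [0.3 0.2] F [ -2.5  -0.5 -10.3] M [-0.19  0.74  0.42] w 0.0207 g 108.83530139923096 q [0.09 0.15 1.89 0.   1.1  0.88]
```

Emit:
move_arm(plan=[[0,0,0,0,0,0.05,-0.9],[0,0,0,0,0,0.1,-0.9],[0,0,0,0,0,0.15,-0.9],[0,0,0,0,0,0.2,-0.9],[0,0,0,0,0,0.2,-0.9],[0,0,0,0,0,0.2,-0.9],[0,0,0,0,0,0.2,-0.9],[0,0,0,0,0,0.2,-0.9]])

```text
t: 45.05
eef_pos: [0.5753, 0.0761, 0.1503]
tool_rot: [0.882, 0.471, 0.0, -0.0]
ft_force: [-3.1, -0.3, -10.3]
gripper_width: 0.0207
grip_force: 109.0
```

```bash
python3 - <<'E'
from h import *
c=shot('wrist'); s,R=pose(); padl(c,s,R)
E
```

```text
t 45.1 p [575.3  76.1 150.3] yaw -33.74 tilt [0.2 0.2] F [-3.9 -0.9 -9.5] M [-0.21  0.95 -0.08] w 0.0205 g 109.0357768535614 q [0.09 0.15 1.89 0.   1.1  0.68]
paddle top tool z -37.9 4706 ((4.690984725952148, 0.7949333190917969), (54.19704818725586, 19.85101890563965), 0.22680732607841492) [-0.0224 -0.0092 -0.0389] [ 0.0318  0.0107 -0.033 ]
```

Emit:
move_arm(plan=[[-0.5,0,2,0,0,0,-0.9],[-0.5,0,5,0,0,0,-0.9],[-0.5,0,10,0,0,0,-0.9],[-0.5,0,18,0,0,0,-0.9],[-0.5,0,30,0,0,0,-0.9],[-0.5,0,45,0,0,0,-0.9],[-0.5,0,65,0,0,0,-0.9],[-0.5,0,85,0,0,0,-0.9]])

```text
t: 45.77
eef_pos: [0.5773, 0.0765, 0.2405]
tool_rot: [0.882, 0.472, 0.004, 0.001]
ft_force: [-0.5, -0.9, -2.8]
gripper_width: 0.0206
grip_force: 114.8
```

Emit:
move_arm(plan=[[0,0,15,0,0,0,-0.9],[0,0,35,0,0,0,-0.9],[-5,-20,50,0,0,0,-0.9],[-10,-40,55,0,0,0,-0.9],[-15,-60,55,0,0,0,-0.9],[-15,-80,55,0,0,0,-0.9],[-15,-90,55,0,0,0,-0.9],[-15,-90,55,0,0,0,-0.9]])

```text
t: 46.43
eef_pos: [0.5616, -0.0158, 0.2942]
tool_rot: [0.882, 0.471, 0.003, 0.002]
ft_force: [0.1, 0.9, -3.1]
gripper_width: 0.021
grip_force: 114.8
```

```bash
python3 - <<'E'
from h import *
c=shot('wrist'); s,R=pose(); padl(c,s,R)
P=cloud(c); Z=P[...,2]
q=P[(Z>.080)&(Z<.092)&(abs(P[...,0]-.5885)<.11)&(abs(P[...,1])<.14)]
print(len(q),q.mean(0),cv2.minAreaRect(q[:,:2].astype(np.float32)*1000))
cv2.imwrite('pics/w10.png',cv2.resize(c['pixels'],(800,600),interpolation=cv2.INTER_CUBIC))
t=shot('top'); u,v=proj(t,[[.5764,.0761,.046]])[0].astype(int)
cv2.imwrite('pics/t10.png',cv2.resize(t['pixels'][v-40:v+50,u-40:u+80],(800,600),interpolation=cv2.INTER_CUBIC)); print(u,v)
E
```

```text
t 46.48 p [561.3 -14.5 293.4] yaw -33.8 tilt [5.8 0.3] F [ 0.3  0.1 -3.4] M [-0.01 -0.   -0.01] w 0.0207 g 114.79197263717651 q [-0.07  0.01  1.77  0.    1.35  0.52]
paddle top tool z -38.8 4801 ((3.895008087158203, 1.7267446517944336), (54.68622970581055, 20.254161834716797), 0.16077369451522827) [-0.0235 -0.0084 -0.0398] [ 0.0312  0.0119 -0.0339]
11330 [0.5962066  0.01532328 0.08769013] ((589.4103393554688, 2.372406005859375), (130.0054931640625, 210.54327392578125), 9.667423248291016)
240 190
```

View pics/w10.png

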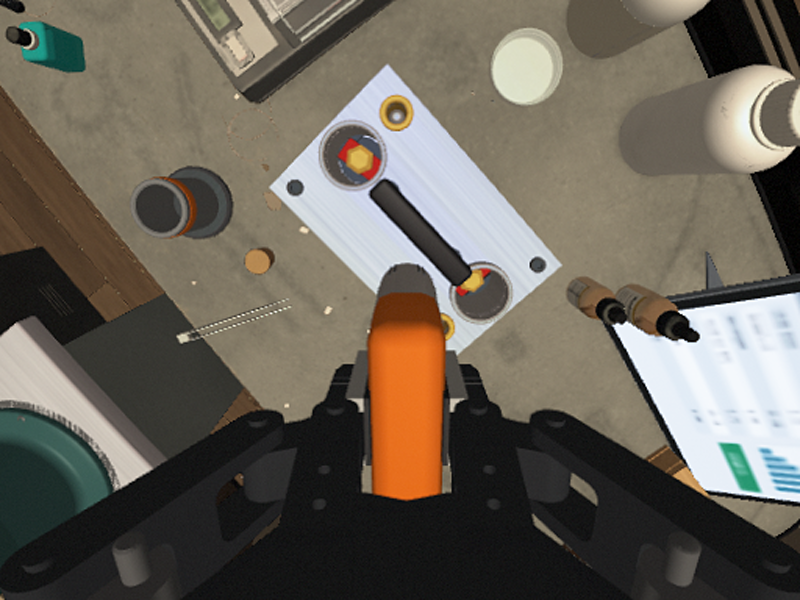

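```bash
python3 - <<'E'
import cv2
i=cv2.imread('pics/w10.png'); cv2.imwrite('pics/w10c.png',cv2.resize(i[115:205,310:410],(600,540),interpolation=cv2.INTER_CUBIC))
E
```

```text
(no output)
```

View pics/w10c.png

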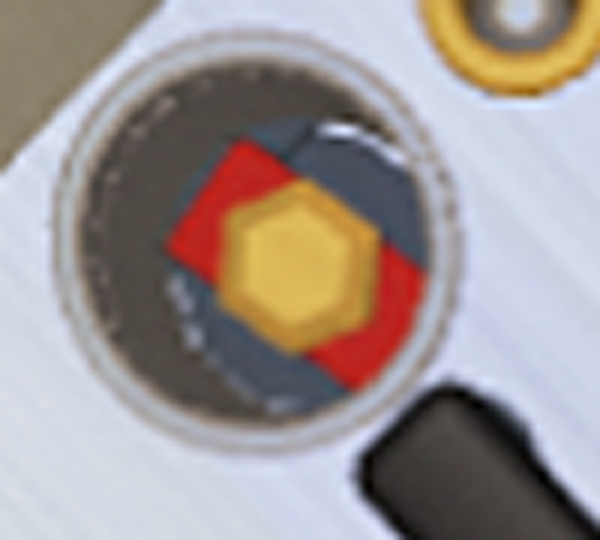

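```bash
cat >> h.py <<'E'
def bar(c,xy,r=.021):
    px=c['pixels'].astype(int); red=(px[...,2]>120)&(px[...,1]<80)&(px[...,0]<80)
    v,u=np.nonzero(red)
    if len(u)<10: print('no red'); return
    X=onz(c,np.c_[u,v],.0305)[:,:2]; X=X[np.hypot(*(X-xy).T)<r+.004]
    px2=X*1000
    print('bar',len(X),cv2.minAreaRect(px2.astype(np.float32)), 'carrier-y world angle 99.3 / x 9.3')
E
python3 - <<'E'
from h import *
c=shot('wrist'); s,R=pose()
bar(c,np.array([.5764,.0761])); bar(c,np.array([.6006,-.0719]))
P=cloud(c)
for xy in ([.5764,.0761],[.6006,-.0719]):
    q=P[(abs(P[...,2]-.0455)<.003)&(np.hypot(P[...,0]-xy[0],P[...,1]-xy[1])<.02)]
    if len(q)>9: print(len(q),q.mean(0))
E
```

```text
t 46.58 p [560.6 -13.3 291.7] yaw -33.7 tilt [3.  0.8] F [ 0.6  0.1 -3.6] M [0.01 0.04 0.02] w 0.0206 g 114.79150056838989 q [-0.07  0.01  1.78  0.    1.35  0.52]
bar 170 ((576.5851440429688, 76.34457397460938), (20.7901554107666, 37.28410339355469), 19.535783767700195) carrier-y world angle 99.3 / x 9.3
bar 43 ((602.0484008789062, -77.95464324951172), (36.98934555053711, 9.242973327636719), 4.849714756011963) carrier-y world angle 99.3 / x 9.3
183 [0.57661764 0.07529128 0.04492195]
109 [ 0.60195514 -0.07355776  0.04515586]
```

Emit:
move_arm(plan=[[2,15,0,0,0,0.07,-0.9],[5,35,0,0,0,0.17,-0.9],[8,55,0,0,0,0.27,-0.9],[11,75,0,0,0,0.37,-0.9],[15,88,0,0,0,0.405,-0.9],[15,88,0,0,0,0.405,-0.9],[15,88,-15,0,0,0.405,-0.9],[15,88,-30,0,0,0.405,-0.9]])

```text
t: 47.25
eef_pos: [0.576, 0.0747, 0.2613]
tool_rot: [0.769, 0.639, 0.001, 0.001]
ft_force: [-0.6, 0.3, -3.3]
gripper_width: 0.0206
grip_force: 115.1
```

Emit:
move_arm(plan=[[0,0,-10,0,0,0,-0.9],[0,0,-10,0,0,0,-0.9],[0,0,-10,0,0,0,-0.9],[0,0,-10,0,0,0,-0.9],[0,0,-10,0,0,0,-0.9],[0,0,-10,0,0,0,-0.9],[0,0,-10,0,0,0,-0.9],[0,0,-10,0,0,0,-0.9]])

```text
t: 47.92
eef_pos: [0.5751, 0.074, 0.2507]
tool_rot: [0.769, 0.639, 0.0, 0.0]
ft_force: [0.9, 0.0, -3.2]
gripper_width: 0.0207
grip_force: 114.6
```

```bash
python3 - <<'E'
from h import *
c=shot('wrist'); s,R=pose(); padl(c,s,R)
E
```

```text
t 47.97 p [574.9  74.  250.5] yaw -10.5 tilt [0.7 0.1] F [-0.2  0.2 -4.1] M [-0.07 -0.01  0.03] w 0.0206 g 114.60920333862305 q [ 0.09  0.07  1.79 -0.    1.28  0.27]
paddle top tool z -38.2 4776 ((4.564455032348633, 1.1603326797485352), (20.19329261779785, 54.37300109863281), 89.90202331542969) [-0.0226 -0.009  -0.0397] [ 0.0318  0.0112 -0.0332]
```

Emit:
move_arm(plan=[[1.1,1.2,-5,0,0,0,-0.9],[1.1,1.2,-20,0,0,0,-0.9],[1.1,1.2,-40,0,0,0,-0.9],[1.1,1.2,-60,0,0,0,-0.9],[1.1,1.2,-75,0,0,0,-0.9],[1.1,1.2,-82,0,0,0,-0.9],[1.1,1.2,-82,0,0,0,-0.9],[1.1,1.2,-82,0,0,0,-0.9]])

```text
t: 48.63
eef_pos: [0.5758, 0.0753, 0.168]
tool_rot: [0.769, 0.64, -0.0, -0.0]
ft_force: [0.1, -0.9, -3.5]
gripper_width: 0.0208
grip_force: 114.7
```

Emit:
move_arm(plan=[[0,0,-1.5,0,0,0,-0.9],[0,0,-3,0,0,0,-0.9],[0,0,-4.5,0,0,0,-0.9],[0,0,-6,0,0,0,-0.9],[0,0,-7.5,0,0,0,-0.9],[0,0,-9,0,0,0,-0.9],[0,0,-10,0,0,0,-0.9],[0,0,-10,0,0,0,-0.9]])

```text
t: 49.3
eef_pos: [0.5756, 0.0752, 0.1577]
tool_rot: [0.769, 0.64, -0.0, -0.0]
ft_force: [-0.6, 0.1, -3.6]
gripper_width: 0.0207
grip_force: 115.0
```

```bash
python3 -c "
from h import *
pose()"
```

```text
t 49.3 p [575.6  75.2 157.7] yaw -10.48 tilt [-0.5 -0.1] F [-0.6  0.1 -3.6] M [-0.02  0.05  0.02] w 0.0207 g 114.99491572380066 q [ 0.09  0.14  1.89 -0.    1.11  0.27]
```

Emit:
move_arm(plan=[[0,0,-1.5,0,0,0,-0.9],[0,0,-3,0,0,0,-0.9],[0,0,-4.5,0,0,0,-0.9],[0,0,-6,0,0,0,-0.9],[0,0,-7.5,0,0,0,-0.9],[0,0,-8.5,0,0,0,-0.9],[0,0,-9,0,0,0,-0.9],[0,0,-9,0,0,0,-0.9]])

```text
t: 49.97
eef_pos: [0.5758, 0.0752, 0.149]
tool_rot: [0.769, 0.64, -0.0, -0.0]
ft_force: [-1.3, -1.2, -4.1]
gripper_width: 0.0208
grip_force: 115.1
```

```bash
python3 -c "
from h import *
pose()"
```

```text
t 49.97 p [575.8  75.2 149. ] yaw -10.48 tilt [-0.2 -0. ] F [-1.3 -1.2 -4.1] M [0.06 0.09 0.02] w 0.0208 g 115.14142513275146 q [ 0.09  0.15  1.9  -0.    1.09  0.27]
```

Emit:
move_arm(plan=[[0,0,0,0,0,-0.03,-0.9],[0,0,0,0,0,-0.06,-0.9],[0,0,0,0,0,-0.09,-0.9],[0,0,0,0,0,-0.12,-0.9],[0,0,0,0,0,-0.15,-0.9],[0,0,0,0,0,-0.18,-0.9],[0,0,0,0,0,-0.2,-0.9],[0,0,0,0,0,-0.2,-0.9]])

```text
t: 50.63
eef_pos: [0.5753, 0.0755, 0.149]
tool_rot: [0.829, 0.559, -0.0, -0.001]
ft_force: [-2.2, 0.6, -2.1]
gripper_width: 0.0208
grip_force: 114.9
```

```bash
python3 -c "
from h import *
pose()"
```

```text
t 50.63 p [575.3  75.5 149. ] yaw -21.98 tilt [-1.3  0.4] F [-2.2  0.6 -2.1] M [0.29 0.57 0.02] w 0.0208 g 114.94091391563416 q [0.09 0.15 1.9  0.   1.1  0.47]
```

Emit:
move_arm(plan=[[0,0,0,0,0,-0.02,-0.9],[0,0,0,0,0,-0.04,-0.9],[0,0,0,0,0,-0.06,-0.9],[0,0,0,0,0,-0.08,-0.9],[0,0,0,0,0,-0.1,-0.9],[0,0,0,0,0,-0.1,-0.9],[0,0,0,0,0,-0.1,-0.9],[0,0,0,0,0,-0.1,-0.9]])

```text
t: 51.3
eef_pos: [0.5755, 0.0754, 0.149]
tool_rot: [0.856, 0.517, -0.0, -0.0]
ft_force: [-4.1, 3.5, -2.0]
gripper_width: 0.0209
grip_force: 115.0
```

```bash
python3 -c "
from h import *
pose()"
```

```text
t 51.3 p [575.5  75.4 149. ] yaw -27.68 tilt [-0.9  0.3] F [-4.1  3.5 -2. ] M [0.68 1.12 0.15] w 0.0209 g 115.01182794570923 q [0.09 0.15 1.9  0.   1.09 0.57]
```

Emit:
move_arm(plan=[[-0.6,0.5,0,0,0,0,-0.9],[-0.6,0.5,0,0,0,-0.02,-0.9],[-0.6,0.5,0,0,0,-0.04,-0.9],[-0.6,0.5,0,0,0,-0.06,-0.9],[-0.6,0.5,0,0,0,-0.07,-0.9],[-0.6,0.5,0,0,0,-0.07,-0.9],[-0.6,0.5,0,0,0,-0.07,-0.9],[-0.6,0.5,0,0,0,-0.07,-0.9]])

```text
t: 51.97
eef_pos: [0.5753, 0.0756, 0.149]
tool_rot: [0.873, 0.487, -0.0, 0.0]
ft_force: [-2.6, -0.1, -4.0]
gripper_width: 0.0207
grip_force: 114.9
```

```bash
python3 -c "
from h import *
pose()"
```

```text
t 51.97 p [575.3  75.6 149. ] yaw -31.68 tilt [ 0.  -0.2] F [-2.6 -0.1 -4. ] M [0.31 0.72 0.19] w 0.0207 g 114.92379069328308 q [ 0.09  0.15  1.9  -0.    1.09  0.64]
```

Emit:
move_arm(plan=[[0,0,0,0,0,-0.02,-0.9],[0,0,0,0,0,-0.04,-0.9],[0,0,0,0,0,-0.06,-0.9],[0,0,0,0,0,-0.07,-0.9],[0,0,0,0,0,-0.07,-0.9],[0,0,0,0,0,-0.07,-0.9],[0,0,0,0,0,-0.07,-0.9],[0,0,0,0,0,-0.07,-0.9]])

```text
t: 52.63
eef_pos: [0.5752, 0.0757, 0.149]
tool_rot: [0.89, 0.456, -0.0, 0.0]
ft_force: [-3.2, 0.5, -5.6]
gripper_width: 0.0208
grip_force: 114.6
```

```bash
python3 -c "
from h import *
pose()"
```

```text
t 52.63 p [575.2  75.7 149. ] yaw -35.69 tilt [-0.1 -0.1] F [-3.2  0.5 -5.6] M [0.27 0.55 0.1 ] w 0.0208 g 114.63255286216736 q [ 0.09  0.15  1.9  -0.    1.09  0.71]
```

Emit:
move_arm(plan=[[0,0,0,0,0,-0.02,-0.9],[0,0,0,0,0,-0.04,-0.9],[0,0,0,0,0,-0.06,-0.9],[0,0,0,0,0,-0.07,-0.9],[0,0,0,0,0,-0.07,-0.9],[0,0,0,0,0,-0.07,-0.9],[0,0,0,0,0,-0.07,-0.9],[0,0,0,0,0,-0.07,-0.9]])

```text
t: 53.3
eef_pos: [0.5752, 0.0757, 0.1491]
tool_rot: [0.905, 0.425, -0.0, 0.0]
ft_force: [-2.4, 0.6, -5.8]
gripper_width: 0.0206
grip_force: 114.6
```

```bash
python3 - <<'E'
from h import *
c=shot('wrist'); s,R=pose(); padl(c,s,R)
E
```

```text
t 53.35 p [575.2  75.7 149. ] yaw -39.7 tilt [-0. -0.] F [-1.7  0.9 -6. ] M [0.16 0.59 0.38] w 0.0206 g 114.6072256565094 q [ 0.09  0.15  1.9  -0.    1.09  0.78]
paddle top tool z -37.9 4696 ((4.681304931640625, 0.6523962020874023), (19.792570114135742, 54.75276184082031), 89.84209442138672) [-0.0227 -0.0092 -0.0391] [ 0.0321  0.0106 -0.033 ]
```

Emit:
move_arm(plan=[[0,0,0,0,0,-0.02,-0.9],[0,0,0,0,0,-0.04,-0.9],[0,0,0,0,0,-0.05,-0.9],[0,0,0,0,0,-0.05,-0.9],[0,0,0,0,0,-0.05,-0.9],[0,0,0,0,0,-0.05,-0.9],[0,0,0,0,0,-0.05,-0.9],[0,0,0,0,0,-0.05,-0.9]])

```text
t: 54.02
eef_pos: [0.5752, 0.0757, 0.1491]
tool_rot: [0.916, 0.402, -0.0, -0.0]
ft_force: [-2.2, 0.6, -6.9]
gripper_width: 0.0209
grip_force: 114.6
```

```bash
python3 -c "
from h import *
pose()"
```

```text
t 54.02 p [575.2  75.7 149.1] yaw -42.57 tilt [-0.1  0. ] F [-2.2  0.6 -6.9] M [0.26 0.55 0.5 ] w 0.0209 g 114.63218450546265 q [0.09 0.15 1.9  0.   1.09 0.83]
```

Emit:
move_arm(plan=[[0,0,1,0,0,0.0,-0.9],[0,0,2,0,0,0.01,-0.9],[0,0,4,0,0,0.02,-0.9],[0,0,6,0,0,0.03,-0.9],[0,0,9,0,0,0.03,-0.9],[0,0,13,0,0,0.03,-0.9],[0,0,18,0,0,0.03,-0.9],[0,0,25,0,0,0.03,-0.9]])

```text
t: 54.68
eef_pos: [0.5764, 0.0756, 0.176]
tool_rot: [0.91, 0.416, 0.001, 0.0]
ft_force: [-0.4, -0.4, -3.3]
gripper_width: 0.0211
grip_force: 114.8
```

Emit:
move_arm(plan=[[0,0,20,0,0,0,-0.9],[0,0,45,0,0,0,-0.9],[0,0,75,0,0,0,-0.9],[0,0,100,0,0,0,-0.9],[-5,-30,118,0,0,0,-0.9],[-12,-60,118,0,0,0,-0.9],[-15,-90,118,0,0,0,-0.9],[-15,-90,118,0,0,0,-0.9]])

```text
t: 55.35
eef_pos: [0.5612, -0.0192, 0.297]
tool_rot: [0.91, 0.414, 0.002, 0.003]
ft_force: [-0.3, 0.1, -2.8]
gripper_width: 0.021
grip_force: 114.8
```

```bash
python3 - <<'E'
from h import *
c=shot('wrist'); c=shot('wrist'); s,R=pose(); padl(c,s,R)
bar(c,np.array([.5764,.0761])); bar(c,np.array([.6006,-.0719]))
E
```

```text
t 55.45 p [561.2 -15.4 295.6] yaw -41.01 tilt [ 5.4 -0.1] F [ 0.4  0.9 -3.2] M [ 0.05  0.01 -0.  ] w 0.0208 g 114.85214710235596 q [-0.07  0.01  1.77  0.    1.35  0.64]
paddle top tool z -38.6 4787 ((3.8714675903320312, 1.5837955474853516), (55.13560485839844, 20.242433547973633), 0.12518607079982758) [-0.0237 -0.0085 -0.04  ] [ 0.0314  0.0117 -0.0336]
bar 143 ((576.6019287109375, 76.83692932128906), (20.200429916381836, 35.643638610839844), 9.30420970916748) carrier-y world angle 99.3 / x 9.3
bar 54 ((601.2294311523438, -75.66585540771484), (36.94443130493164, 12.347841262817383), 9.772445678710938) carrier-y world angle 99.3 / x 9.3
```

Emit:
move_arm(plan=[[6,-8,0,0,0,0.11,-0.9],[12,-18,0,0,0,0.22,-0.9],[18,-28,0,0,0,0.33,-0.9],[24,-38,0,0,0,0.44,-0.9],[30,-48,0,0,0,0.55,-0.9],[36,-55,0,0,0,0.66,-0.9],[39.5,-58,0,0,0,0.77,-0.9],[39.5,-58,0,0,0,0.878,-0.9]])

```text
t: 56.12
eef_pos: [0.6013, -0.072, 0.2936]
tool_rot: [0.644, 0.765, 0.001, 0.001]
ft_force: [0.2, -0.3, -2.7]
gripper_width: 0.0207
grip_force: 114.8
```

Emit:
move_arm(plan=[[0,0,-10,0,0,0,-0.9],[0,0,-20,0,0,0,-0.9],[0,0,-30,0,0,0,-0.9],[0,0,-40,0,0,0,-0.9],[0,0,-45,0,0,0,-0.9],[0,0,-45,0,0,0,-0.9],[0,0,-45,0,0,0,-0.9],[0,0,-45,0,0,0,-0.9]])

```text
t: 56.78
eef_pos: [0.6, -0.0723, 0.2474]
tool_rot: [0.647, 0.763, 0.0, 0.0]
ft_force: [-1.2, 0.8, -2.6]
gripper_width: 0.0208
grip_force: 114.9
```

```bash
python3 - <<'E'
from h import *
c=shot('wrist'); s,R=pose(); padl(c,s,R)
E
```

```text
t 56.83 p [600.2 -72.3 247.8] yaw 9.44 tilt [ 1.3 -0.2] F [ 0.1 -0.1 -3.2] M [-0.01  0.    0.01] w 0.0211 g 114.87096548080444 q [-0.16  0.12  1.74  0.    1.28 -0.33]
paddle top tool z -37.6 4696 ((4.281471252441406, 0.9857444763183594), (19.902006149291992, 53.959171295166016), 89.99879455566406) [-0.0227 -0.009  -0.0388] [ 0.0313  0.0109 -0.0326]
```

Good: at (600.2, −72.3). Descend.

Emit:
move_arm(plan=[[0.1,-0.4,-5,0,0,0,-0.9],[0.1,-0.4,-20,0,0,0,-0.9],[0.1,-0.4,-40,0,0,0,-0.9],[0.1,-0.4,-60,0,0,0,-0.9],[0.1,-0.4,-73,0,0,0,-0.9],[0.1,-0.4,-79,0,0,0,-0.9],[0.1,-0.4,-79,0,0,0,-0.9],[0.1,-0.4,-79,0,0,0,-0.9]])

```text
t: 57.5
eef_pos: [0.6002, -0.0727, 0.1685]
tool_rot: [0.646, 0.763, 0.0, 0.0]
ft_force: [-0.6, 0.9, -2.7]
gripper_width: 0.0207
grip_force: 114.8
```

Emit:
move_arm(plan=[[0,0,-1.5,0,0,0,-0.9],[0,0,-3,0,0,0,-0.9],[0,0,-4.5,0,0,0,-0.9],[0,0,-6,0,0,0,-0.9],[0,0,-7.5,0,0,0,-0.9],[0,0,-9,0,0,0,-0.9],[0,0,-10,0,0,0,-0.9],[0,0,-10,0,0,0,-0.9]])

```text
t: 58.17
eef_pos: [0.5996, -0.0726, 0.1577]
tool_rot: [0.646, 0.763, -0.0, -0.0]
ft_force: [-0.9, 0.4, -4.5]
gripper_width: 0.0207
grip_force: 114.8
```

```bash
python3 -c "
from h import *
pose()"
```

```text
t 58.17 p [599.6 -72.6 157.7] yaw 9.45 tilt [-0.6  0.1] F [-0.9  0.4 -4.5] M [ 0.03 -0.03 -0.01] w 0.0207 g 114.76599454879761 q [-0.16  0.19  1.84  0.    1.12 -0.33]
```

Emit:
move_arm(plan=[[0,0,-1.5,0,0,0,-0.9],[0,0,-3,0,0,0,-0.9],[0,0,-4.5,0,0,0,-0.9],[0,0,-6,0,0,0,-0.9],[0,0,-7.5,0,0,0,-0.9],[0,0,-8.5,0,0,0,-0.9],[0,0,-9,0,0,0,-0.9],[0,0,-9,0,0,0,-0.9]])

```text
t: 58.83
eef_pos: [0.5998, -0.0727, 0.149]
tool_rot: [0.646, 0.763, -0.0, -0.0]
ft_force: [-0.6, -0.5, -3.5]
gripper_width: 0.0208
grip_force: 115.1
```

```bash
python3 -c "
from h import *
pose()"
```

```text
t 58.83 p [599.8 -72.7 149. ] yaw 9.46 tilt [-0.2  0. ] F [-0.6 -0.5 -3.5] M [-0.01  0.04  0.  ] w 0.0208 g 115.06286859512329 q [-0.16  0.2   1.84 -0.    1.1  -0.33]
```

Emit:
move_arm(plan=[[0,0,0,0,0,-0.1,-0.9],[0,0,0,0,0,-0.2,-0.9],[0,0,0,0,0,-0.3,-0.9],[0,0,0,0,0,-0.4,-0.9],[0,0,0,0,0,-0.5,-0.9],[0,0,0,0,0,-0.6,-0.9],[0,0,0,0,0,-0.7,-0.9],[0,0,0,0,0,-0.8,-0.9]])

```text
t: 59.5
eef_pos: [0.5997, -0.0724, 0.149]
tool_rot: [0.893, 0.449, -0.0, -0.0]
ft_force: [-0.7, 0.7, -3.8]
gripper_width: 0.0206
grip_force: 114.9
```

```bash
python3 -c "
from h import *
pose()"
```

```text
t 59.5 p [599.7 -72.4 149. ] yaw -36.63 tilt [-0.4  0.4] F [-0.7  0.7 -3.8] M [0.18 0.14 0.24] w 0.0206 g 114.86607313156128 q [-0.16  0.2   1.84  0.    1.1   0.48]
```

Emit:
move_arm(plan=[[0,0,0,0,0,-0.1,-0.9],[0,0,0,0,0,-0.2,-0.9],[0,0,0,0,0,-0.3,-0.9],[0,0,0,0,0,-0.4,-0.9],[0,0,0,0,0,-0.5,-0.9],[0,0,0,0,0,-0.6,-0.9],[0,0,0,0,0,-0.7,-0.9],[0,0,0,0,0,-0.8,-0.9]])

```text
t: 60.17
eef_pos: [0.5997, -0.0723, 0.149]
tool_rot: [0.998, 0.066, -0.0, -0.0]
ft_force: [-0.6, -0.1, -3.6]
gripper_width: 0.0206
grip_force: 114.8
```

```bash
python3 -c "
from h import *
pose()"
```

```text
t 60.17 p [599.7 -72.3 149. ] yaw -82.47 tilt [-0.3  0.5] F [-0.6 -0.1 -3.6] M [0.26 0.05 0.25] w 0.0206 g 114.83611464500427 q [-0.16  0.2   1.84  0.    1.1   1.28]
```

Emit:
move_arm(plan=[[0,0,0,0,0,-0.03,-0.9],[0,0,0,0,0,-0.06,-0.9],[0,0,0,0,0,-0.09,-0.9],[0,0,0,0,0,-0.12,-0.9],[0,0,0,0,0,-0.15,-0.9],[0,0,0,0,0,-0.17,-0.9],[0,0,0,0,0,-0.17,-0.9],[0,0,0,0,0,-0.17,-0.9]])

```text
t: 60.83
eef_pos: [0.5998, -0.0723, 0.1491]
tool_rot: [1.0, -0.017, -0.0, -0.0]
ft_force: [1.0, 1.0, -2.8]
gripper_width: 0.0207
grip_force: 114.8
```

```bash
python3 -c "
from h import *
pose()"
```

```text
t 60.83 p [599.8 -72.3 149.1] yaw -91.92 tilt [-0.2  0.5] F [ 1.   1.  -2.8] M [0.38 0.1  0.17] w 0.0207 g 114.82107996940613 q [-0.16  0.2   1.84  0.    1.1   1.44]
```

Emit:
move_arm(plan=[[0,0,0,0,0,-0.02,-0.9],[0,0,0,0,0,-0.04,-0.9],[0,0,0,0,0,-0.06,-0.9],[0,0,0,0,0,-0.08,-0.9],[0,0,0,0,0,-0.09,-0.9],[0,0,0,0,0,-0.09,-0.9],[0,0,0,0,0,-0.09,-0.9],[0,0,0,0,0,-0.09,-0.9]])

```text
t: 61.5
eef_pos: [0.5998, -0.0725, 0.149]
tool_rot: [0.998, -0.062, -0.0, -0.0]
ft_force: [-0.4, 2.0, -2.8]
gripper_width: 0.0209
grip_force: 114.8
```

```bash
python3 -c "
from h import *
pose()"
```

```text
t 61.5 p [599.8 -72.5 149. ] yaw -97.11 tilt [-0.2  0.4] F [-0.4  2.  -2.8] M [0.7  0.16 0.25] w 0.0209 g 114.78474855422974 q [-0.16  0.2   1.84  0.    1.1   1.53]
```

Emit:
move_arm(plan=[[0,0,0,0,0,-0.02,-0.9],[0,0,0,0,0,-0.04,-0.9],[0,0,0,0,0,-0.06,-0.9],[0,0,0,0,0,-0.07,-0.9],[0,0,0,0,0,-0.07,-0.9],[0,0,0,0,0,-0.07,-0.9],[0,0,0,0,0,-0.07,-0.9],[0,0,0,0,0,-0.07,-0.9]])

```text
t: 62.17
eef_pos: [0.5998, -0.0726, 0.149]
tool_rot: [0.995, -0.097, -0.0, -0.0]
ft_force: [-1.5, 2.0, -3.9]
gripper_width: 0.021
grip_force: 114.8
```

```bash
python3 -c "
from h import *
pose()"
```

```text
t 62.17 p [599.8 -72.6 149. ] yaw -101.13 tilt [-0.1  0.2] F [-1.5  2.  -3.9] M [0.88 0.04 0.43] w 0.021 g 114.80156421661377 q [-0.16  0.2   1.84  0.    1.1   1.6 ]
```

Emit:
move_arm(plan=[[0,0,0,0,0,-0.02,-0.9],[0,0,0,0,0,-0.04,-0.9],[0,0,0,0,0,-0.06,-0.9],[0,0,0,0,0,-0.07,-0.9],[0,0,0,0,0,-0.07,-0.9],[0,0,0,0,0,-0.07,-0.9],[0,0,0,0,0,-0.07,-0.9],[0,0,0,0,0,-0.07,-0.9]])

```text
t: 62.83
eef_pos: [0.5998, -0.0726, 0.149]
tool_rot: [0.991, -0.132, -0.0, -0.0]
ft_force: [0.2, 3.0, -4.5]
gripper_width: 0.0207
grip_force: 114.7
```

```bash
python3 -c "
from h import *
pose()"
```

```text
t 62.83 p [599.8 -72.6 149. ] yaw -105.15 tilt [-0.1  0.2] F [ 0.2  3.  -4.5] M [0.93 0.09 0.36] w 0.0207 g 114.73098993301392 q [-0.16  0.2   1.84  0.    1.1   1.67]
```

Emit:
move_arm(plan=[[0,0,1,0,0,0.0,-0.9],[0,0,2,0,0,0.01,-0.9],[0,0,4,0,0,0.02,-0.9],[0,0,6,0,0,0.03,-0.9],[0,0,9,0,0,0.03,-0.9],[0,0,13,0,0,0.03,-0.9],[0,0,18,0,0,0.03,-0.9],[0,0,25,0,0,0.03,-0.9]])

```text
t: 63.5
eef_pos: [0.5985, -0.0734, 0.1725]
tool_rot: [0.993, -0.117, -0.002, 0.001]
ft_force: [1.3, -0.7, -3.0]
gripper_width: 0.021
grip_force: 115.6
```

Emit:
move_arm(plan=[[0,0,20,0,0,0,-0.9],[0,0,45,0,0,0,-0.9],[0,0,75,0,0,0,-0.9],[0,0,105,0,0,0,-0.9],[-25,10,120,0,0,0,-0.9],[-50,25,120,0,0,0,-0.9],[-75,35,120,0,0,0,-0.9],[-75,35,120,0,0,0,-0.9]])

```text
t: 64.17
eef_pos: [0.5219, -0.0372, 0.2981]
tool_rot: [0.993, -0.117, 0.001, 0.001]
ft_force: [-1.6, 0.4, -4.2]
gripper_width: 0.0205
grip_force: 115.6
```

```bash
python3 - <<'E'
from h import *
c=shot('wrist'); c=shot('wrist'); s,R=pose(); padl(c,s,R)
bar(c,np.array([.5764,.0761])); bar(c,np.array([.6006,-.0719]))
print(proj(c,[[.6006,-.0719,.046],[.5764,.0761,.046]]))
cv2.imwrite('pics/w11.png',cv2.resize(c['pixels'],(800,600),interpolation=cv2.INTER_CUBIC))
E
```

```text
t 64.27 p [525.2 -38.3 297.7] yaw -103.4 tilt [ 5.8 -2.3] F [-0.3 -0.8 -3.4] M [-0.01 -0.1  -0.05] w 0.0208 g 115.57692646980286 q [-0.12 -0.06  1.84 -0.    1.36  1.69]
paddle top tool z -38.2 4739 ((3.4514827728271484, -0.6456031799316406), (55.048404693603516, 20.126087188720703), 0.325737327337265) [-0.0241 -0.0107 -0.0395] [ 0.031   0.0095 -0.0332]
bar 44 ((574.57275390625, 90.82388305664062), (20.72760772705078, 7.484817028045654), 5.286166191101074) carrier-y world angle 99.3 / x 9.3
bar 181 ((601.1245727539062, -71.8677978515625), (20.448589324951172, 38.21487045288086), 9.720134735107422) carrier-y world angle 99.3 / x 9.3
[[271.11429356 103.74316028]
 [174.30335659 146.10774974]]
```

Emit:
move_arm(plan=[[-15,25,0,0,0,0.08,-0.9],[-32,52,0,0,0,0.16,-0.9],[-50,80,0,0,0,0.25,-0.9],[-68,108,0,0,0,0.34,-0.9],[-86,136,0,0,0,0.43,-0.9],[-102,162,0,0,0,0.52,-0.9],[-111,174,0,0,0,0.575,-0.9],[-111,174,0,0,0,0.575,-0.9]])

```text
t: 64.93
eef_pos: [0.4138, 0.1383, 0.2961]
tool_rot: [0.985, 0.172, 0.002, -0.0]
ft_force: [0.3, -0.9, -3.1]
gripper_width: 0.0208
grip_force: 115.6
```

Emit:
move_arm(plan=[[0,0,-15,0,0,0,-0.9],[0,0,-30,0,0,0,-0.9],[0,0,-45,0,0,0,-0.9],[0,0,-60,0,0,0,-0.9],[0,0,-70,0,0,0,-0.9],[0,0,-70,0,0,0,-0.9],[0,0,-70,0,0,0,-0.9],[0,0,-70,0,0,0,-0.9]])

```text
t: 65.6
eef_pos: [0.4151, 0.1362, 0.2254]
tool_rot: [0.986, 0.169, 0.001, 0.0]
ft_force: [0.5, 0.1, -3.2]
gripper_width: 0.0207
grip_force: 115.6
```

```bash
python3 - <<'E'
from h import *
c=shot('wrist'); s,R=pose(); padl(c,s,R)
E
```

```text
t 65.65 p [415.1 136.3 225.6] yaw -70.51 tilt [2.5 0.4] F [ 0.2 -0.2 -3.3] M [-0.03  0.01 -0.04] w 0.0205 g 115.5894148349762 q [ 0.26 -0.2   2.09 -0.    1.25  1.49]
paddle top tool z -37.8 4790 ((4.794628143310547, 0.1892843246459961), (55.462032318115234, 20.323062896728516), 0.5591852068901062) [-0.0229 -0.0099 -0.0393] [ 0.0325  0.0105 -0.0328]
```

Emit:
move_arm(plan=[[-1.4,0.4,0,0,0,0,-0.9],[-1.4,0.4,-5,0,0,0,-0.9],[-1.4,0.4,-15,0,0,0,-0.9],[-1.4,0.4,-25,0,0,0,-0.9],[-1.4,0.4,-35,0,0,0,-0.9],[-1.4,0.4,-42,0,0,0,-0.9],[-1.4,0.4,-42,0,0,0,-0.9],[-1.4,0.4,-42,0,0,0,-0.9]])

```text
t: 66.32
eef_pos: [0.4117, 0.1365, 0.181]
tool_rot: [0.986, 0.17, -0.001, 0.0]
ft_force: [0.2, 0.2, -3.0]
gripper_width: 0.0204
grip_force: 115.6
```

```bash
python3 -c "
from h import *
pose()"
```

```text
t 66.32 p [411.7 136.5 181. ] yaw -70.47 tilt [-2.2 -0.6] F [ 0.2  0.2 -3. ] M [-0.03 -0.    0.01] w 0.0204 g 115.57747721672058 q [ 0.26 -0.17  2.15 -0.    1.16  1.49]
```

Emit:
move_arm(plan=[[0,0,-5,0,0,0,-0.9],[0,0,-12,0,0,0,-0.9],[0,0,-20,0,0,0,-0.9],[0,0,-28,0,0,0,-0.9],[0,0,-36,0,0,0,-0.9],[0,0,-43,0,0,0,-0.9],[0,0,-48,0,0,0,-0.9],[0,0,-48,0,0,0,-0.9]])

```text
t: 66.98
eef_pos: [0.4114, 0.1365, 0.1324]
tool_rot: [0.986, 0.17, -0.001, 0.0]
ft_force: [-0.0, -1.6, -3.9]
gripper_width: 0.0209
grip_force: 115.6
```

```bash
python3 -c "
from h import *
pose()"
```

```text
t 66.98 p [411.4 136.5 132.4] yaw -70.48 tilt [-2.7 -0.6] F [-0.  -1.6 -3.9] M [-0.02 -0.03  0.04] w 0.0209 g 115.63056707382202 q [ 0.26 -0.11  2.2   0.    1.06  1.49]
```

Emit:
move_arm(plan=[[1,0,-1,0,0,0,-0.9],[1.5,0,-2,0,0,0,-0.9],[1.5,0,-3,0,0,0,-0.9],[1.5,0,-4,0,0,0,-0.9],[1.5,0,-4,0,0,0,-0.9],[1.5,0,-4,0,0,0,-0.9],[1.5,0,-4,0,0,0,-0.9],[1.5,0,-4,0,0,0,-0.9]])

```text
t: 67.65
eef_pos: [0.4138, 0.1366, 0.1301]
tool_rot: [0.986, 0.17, -0.0, 0.0]
ft_force: [-2.4, -1.2, -2.7]
gripper_width: 0.021
grip_force: 115.6
```

```bash
python3 -c "
from h import *
pose()"
```

```text
t 67.65 p [413.8 136.6 130.1] yaw -70.47 tilt [-0.2 -0.2] F [-2.4 -1.2 -2.7] M [-0.31  0.48  0.  ] w 0.021 g 115.63130736351013 q [ 0.26 -0.11  2.2  -0.    1.05  1.49]
```

Emit:
move_arm(plan=[[0,0,0,0,0,0,0.1],[0,0,0,0,0,0,0.1],[0,0,0,0,0,0,0.1],[0,0,0,0,0,0,0.1],[0,0,0,0,0,0,0.1],[0,0,0,0,0,0,0.1],[0,0,15,0,0,0,0.1],[0,0,40,0,0,0,0.1]])

```text
t: 68.32
eef_pos: [0.4114, 0.136, 0.1676]
tool_rot: [0.986, 0.17, -0.003, 0.0]
ft_force: [-0.3, -0.5, -0.3]
gripper_width: 0.0468
grip_force: 0.0
```

Emit:
move_arm(plan=[[0,0,35,0,0,0,0.1],[0,0,70,0,0,0,0.1],[5,30,105,0,0,0,0.1],[10,60,130,0,0,0,0.1],[10,85,150,0,0,0,0.1],[10,85,150,0,0,0,0.1],[10,85,150,0,0,0,0.1],[10,85,150,0,0,0,0.1]])

```text
t: 68.98
eef_pos: [0.4234, 0.2212, 0.3191]
tool_rot: [0.985, 0.17, -0.001, 0.0]
ft_force: [0.5, -0.0, -0.2]
gripper_width: 0.0469
grip_force: 0.0
```

```bash
python3 - <<'E'
from h import *
pose()
t=shot('top'); P=cloud(t); Z=P[...,2]
q=P[(abs(P[...,0]-.415)<.05)&(abs(P[...,1]-.136)<.05)&(Z>.12)&(Z<.19)]; print('key top',len(q),q.mean(0),np.nanmax(q[:,2]))
q=P[(Z>.08)&(Z<.095)&(abs(P[...,0]-.5885)<.1)&(abs(P[...,1])<.13)]; print('lid',q.mean(0),cv2.minAreaRect(q[:,:2].astype(np.float32)*1000))
s=shot('side')
a=cv2.resize(t['pixels'][150:270,150:350],(800,480)); b=cv2.resize(s['pixels'][120:290,100:440],(800,400))
cv2.imwrite('pics/f1.png',cv2.resize(np.vstack([a,b]),(545,600)))
E
```

```text
t 68.98 p [423.4 221.2 319.1] yaw -70.43 tilt [-1.4 -1.3] F [ 0.5 -0.  -0.2] M [-0.01  0.05  0.  ] w 0.0469 g 0.0 q [ 0.43 -0.16  1.89 -0.    1.41  1.66]
key top 96 [0.41281296 0.13250071 0.16259073] 0.17326074722838758
lid [ 0.58479761 -0.00162975  0.08824082] ((588.474609375, -0.7425308227539062), (135.11605834960938, 210.32937622070312), 9.05158805847168)
```

View pics/f1.png

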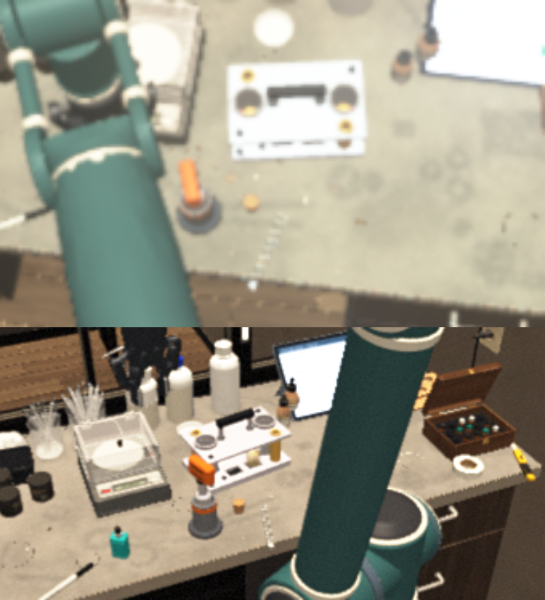

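```bash
python3 -c "
from plant import ctrl
print(ctrl.job_done())"
```

```text
the job is handed in; nothing more can be done
None
```

I handed the job in at about 69 s. The two amber bottles I found are in pockets and the lid is fully home. Both studs are turned to their stops; the camera showed their bars within 0.5° of locked. The key is back upright in its holder. Stud a needed two turns with the key, because backing the key off after the first moved the stud about 10° back from its stop.

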